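Set the plaster moulds face up under the hood and put the knives away

ROBOT

A 6-joint arm with a two-finger parallel gripper is mounted at the origin on the work surface. World frame = base frame: x ahead of the robot, y to its left, z up, the work surface at z = 0. Lengths are in m, angles in rad, forces in N, time in s.
With the tool pointing down it reaches from about 0.25 to 0.775 m from the base axis. Payload 4 kg.
Tool frame: the origin (TCP) lies on the centre line of the jaws, within the pads' length; the fingertips stand robot.tips_ahead ahead of it and the grasp point (between the pads) lies 8 mm behind it (robot.tips_ahead is the distance from the TCP to the fingertips, in m); z points along the fingers, y is the line along which they close (so a half turn about z gives the same grasp; the last joint's range is limited). The gripper opens to 94 mm and grips with 3 to 60 N. Pads are 16 mm wide; open, the fingers measure 119 mm over their backs; the gripper's body (75 mm by 177 mm) begins 78 mm behind the grasp point.
Start: joints at [1.084, 0.087, 1.371, -0, 1.684, -0.103], TCP at [0.206, 0.51, 0.217] pointing down, gripper open.
Joint ranges: [-3.1, 3.1], [-0.76, 2.03], [0.27, 2.55], [-1.08, 4.22], [0.17, 2.65], [-2.57, 2.57]. Speed limits (rad/s): [2.79, 2.79, 3.14, 3.14, 3.14, 3.14].

INTERFACE

Orientations are given as [roll, pitch, yaw] about the fixed x, y, z axes, in that order (R = Rz(yaw) Ry(pitch) Rx(roll)).
In Python, from bench import robot, snapshot, close_job, spotter gives the robot as it stands. The module is installed in compiled form; this text tells all that it offers.
- The arm moves only by the tool servo_tool, never from a script. Its argument "commands" is one flat list of numbers, 7 for each row, row after row: the shift along the tool's x, y, z in m, then the turn, a rotation vector about the tool's x, y, z in degrees, then the finger opening in m, from 0 to 0.094. In form: [x, y, z, ax, ay, az, grip, x, y, z, ax, ay, az, grip, ...]. A call has 1 to 10 rows; each row is the pose to reach, as a shift and turn from the pose commanded when the call began, along the tool's axes at that moment; what a row does not reach only later rows make up. A row lasts 1/8 s, in which the tool goes at most 62.5 mm and 10.7 degrees, less where a joint would pass 70% of its speed; a pose out of reach is approached as far as the arm can. A call with a gripper value outside its range is refused whole. The fingers move at their own pace and stop on an object; the grip force is fixed at half the most. Time passes only in rows, so rows that repeat a pose let the fingers close. It gives the time, the measured TCP pose, the force, the opening and the grip force at its end, in the units of the state.
- robot.get_obs(): the state, without advancing time (a new reading comes with each control period).
- snapshot(name): name is "scene" or "top"; returns a dict with "img" (400x640x3 uint8, blue, green, red), "camera_matrix" (3x3 intrinsics, pixels), "extrinsics" (4x4, takes a point from camera to world coordinates). Camera axes: x right, y down, z forward; pixel columns grow to the right and rows downward; lengths in m; the calibration is good to about 2 mm. A picture is of the moment at which its call begins. There is no depth.
- close_job(): hands the job in; it is judged then, once.
Trained networks look in a picture, given as the dict that the camera call returned (one of the last four; its "shot" number tells which), for a name from the list of things; names that differ only in an ending like _2 or _b are one class to them, and where a whole thing is asked for, a point or a joint stands for the part that bears it (a point fixed in the world has none). Each returns a list of dicts, best first, with "conf" (0 to 1); they miss things now and then, are a little off and sometimes report something else, mostly with a low value. They report only what shows in the picture. A call takes as long as a camera call. They do not tell look-alikes from the thing itself.
- spotter.trace(name, picture): "region" (400x640 bool, what is visible of it) and "box" ([left, top, width, height] in pixels, round what is visible of it).
The state is a dict: "time": time; "joint_positions": joint angles; "qvel": joint speeds; "joint_torque": joint torques, N m; "tool_pos": TCP position; "ee_rot": TCP orientation; "wrist_force": force on the tool from outside, world axes, zero at the start; "wrist_torque": the same for the moment, N m; "width": finger opening in m; "finger_force": force on a finger pad.
Only numpy, scipy, OpenCV 4.12 (cv2) and the standard library are available. Lean on these libraries where they do the work, as an engineer would, in place of code of your own. Each camera call takes 0.05 s, during which the arm holds its last target. There are 200 camera calls.

TASK

Swing the clear dust hood up and gently back onto its stop, set every plaster mould flat in a green pocket of the board with its rosette face up (do not drop them), then lower the hood gently until it is fully closed. Also lay every trimming knife flat in the white tray, along the tray's length, with its wooden handle at the red end. Leave the jar, the bowl and the round plaster disc where they stand.

Things in the scene. Friction and masses are not known exactly. Their poses are not given: they have to be found in the camera images.
- board: fixed wooden setting board, 310 (x) x 150 (y) x 14 mm; origin at the centre of its underside. Three pockets in a row along x, 95 mm apart. A mould lies in a pocket with its 80 mm length along the board's y, either way round, and rises 40 mm over the pocket floor
- pocket0 (a point): centre of the floor of pocket 0 (the -x end of the row). Pocket 66 (board x) x 86 (board y) mm inside, green floor 14 mm above the table, dark lip 10 mm high and 6 mm thick, open for the middle 50 mm of its two 86 mm sides as finger room
- pocket1 (a point): centre of the floor of pocket 1 (the middle of the row). Pocket 66 (board x) x 86 (board y) mm inside, green floor 14 mm above the table, dark lip 10 mm high and 6 mm thick, open for the middle 50 mm of its two 86 mm sides as finger room
- pocket2 (a point): centre of the floor of pocket 2 (the +x end of the row). Pocket 66 (board x) x 86 (board y) mm inside, green floor 14 mm above the table, dark lip 10 mm high and 6 mm thick, open for the middle 50 mm of its two 86 mm sides as finger room
- hood (a joint): clear hood with aluminium edges over all the pockets, 288 x 128 mm, 59 mm high, 0.4 kg, hinged along the board's -y edge: 0 = closed on the board, 1.75 rad = open on its stop. It swings nearly freely: let go below about 1.1 rad it falls shut, above that it falls open onto the stop
- hood_hinge (a point): middle of the hinge axis, 64 mm to the board's -y side of its centre line, 14 mm up; the axis runs along the board's x
- hood_handle (a point): middle of the orange handle bar, 12 mm thick, along the board's x; it sticks out beyond the hood's free edge with a 39 mm gap, held by two arms 90 mm apart. Closed it lies 173 mm in the board's +y from the hinge and 45 mm above it; it turns with the hood and can be pinched from above at every angle
- mould_a: cream plaster press mould, 80 x 60 x 40 mm, about 0.21 kg, standing at the start on a 60 x 40 mm end. Origin: centre of that end; z along the 80 mm length (up at the start), y along the 60 mm width, x out of the rosette face (20 mm from the middle). That face and 10 mm of the sides next to it are stained red-brown; the rest is cream. Chips if dropped. May be absent
- mould_b: cream plaster press mould, 80 x 60 x 40 mm, about 0.21 kg, standing at the start on a 60 x 40 mm end. Origin: centre of that end; z along the 80 mm length (up at the start), y along the 60 mm width, x out of the rosette face (20 mm from the middle). That face and 10 mm of the sides next to it are stained red-brown; the rest is cream. Chips if dropped. May be absent
- mould_c: cream plaster press mould, 80 x 60 x 40 mm, about 0.21 kg, standing at the start on a 60 x 40 mm end. Origin: centre of that end; z along the 80 mm length (up at the start), y along the 60 mm width, x out of the rosette face (20 mm from the middle). That face and 10 mm of the sides next to it are stained red-brown; the rest is cream. Chips if dropped. May be absent
- mould_a_center (a point): middle of the block mould_a
- mould_b_center (a point): middle of the block mould_b
- mould_c_center (a point): middle of the block mould_c
- tray: fixed white knife tray, 200 (x) x 130 (y) mm, floor at z = 4 mm, rim 9 mm above the table and 5 to 6 mm thick; origin at the centre of its underside; its red end is at its -x
- knife_a: trimming knife lying flat, 152 mm long, 60 g: wooden handle 95 x 20 x 16 mm, steel blade 16 mm wide and 3 mm thick. Origin on its underside; x points to the blade tip (75 mm ahead), the handle runs from x = -77 to +18 mm, z up
- knife_b: trimming knife lying flat, 152 mm long, 60 g: wooden handle 95 x 20 x 16 mm, steel blade 16 mm wide and 3 mm thick. Origin on its underside; x points to the blade tip (75 mm ahead), the handle runs from x = -77 to +18 mm, z up
- knife_a_handle (a point): middle of the handle of knife_a, 30 mm behind its origin, 8 mm up
- knife_b_handle (a point): middle of the handle of knife_b, 30 mm behind its origin, 8 mm up
- jar: bystander: jar with a blue cap, 64 mm across, 85 mm tall, origin under its centre
- bowl: bystander: terracotta bowl, 100 mm across, 45 mm tall, origin under its centre
- disc: bystander: round plaster disc, 132 mm across, 38 mm tall, origin under its centre
Things that resemble listed ones, but are neither listed nor needed, are in the scene too. Leave any pink or turquoise look-alike of the knife_b alone.

How it is judged:
By the outcome, as a careful person would: the job done as asked, in the order asked, and still so for the second after the job is handed in, with the robot touching nothing.
Of mould_a, mould_b, mould_c only 2 to 3 are there at a start; the rules pass over those that are not, and their reading is None.
At some moment in a run one of knife_a, knife_b may be knocked a few centimetres aside while the robot is not near it.
It also fails if it takes over 200 s, if anything falls off the work surface, if the arm or the gripper's body presses on something with over 40 N, if the wrist force passes 120 N, or if a joint passes its speed limit or range.

## Working session

There is one attempt and no reset: what is moved stays moved. The work goes in short steps, Python scripts to look and compute and a tool call to move; the robot and the scene stay as the last step left them, time stands still between calls to the robot, and variables do not carry over. Pictures are saved under pics/ and viewed, at most 14 in all, crops included, and the job is handed in when it is done.

Besides the shell and the picture viewer there is one more tool, called after ">>>" as a command line: name --argument value ..., lists and objects as JSON in quotes. servo_tool: Moves the arm, as the interface text tells. Its arguments: {"type":"object","properties":{"commands":{"type":"array","items":{"type":"number"}}},"required":["commands"]}

```bash
mkdir -p pics; python3 - <<'E'
from bench import robot, snapshot
import cv2,numpy as np
o=robot.get_obs(); print({k:np.round(v,3) for k,v in o.items()}, robot.tips_ahead)
for n in ["scene","top"]:
    s=snapshot(n); cv2.imwrite(f"pics/{n}0.png",s["img"]); print(s["camera_matrix"].round(1).tolist(),s["extrinsics"].round(3).tolist())
E
```

```text
{'time': np.float64(0.0), 'joint_positions': array([ 1.084,  0.088,  1.372, -0.   ,  1.684, -0.103]), 'qvel': array([ 0.   ,  0.   , -0.   ,  0.001,  0.   , -0.001]), 'joint_torque': array([-1.0000e-03, -3.4020e+01, -3.0242e+01,  7.2000e-02,  3.3000e-02,
       -0.0000e+00]), 'tool_pos': array([0.206, 0.51 , 0.215]), 'ee_rot': array([-3.139, -0.   ,  2.758]), 'wrist_force': array([ 0.292, -0.141,  0.15 ]), 'wrist_torque': array([ 0.003,  0.013, -0.02 ]), 'finger_force': np.float64(0.0), 'width': np.float64(0.094)} 0.011
[[489.0, 0.0, 319.3], [0.0, 489.0, 199.3], [0.0, 0.0, 1.0]] [[-0.232, 0.736, -0.637, 1.835], [0.973, 0.184, -0.142, 0.349], [0.013, -0.652, -0.758, 1.579], [0.0, 0.0, 0.0, 1.0]]
[[479.1, 0.0, 315.4], [0.0, 479.1, 194.8], [0.0, 0.0, 1.0]] [[-0.012, -0.991, 0.133, 0.346], [-1.0, 0.012, -0.001, 0.086], [-0.0, -0.133, -0.991, 1.796], [0.0, 0.0, 0.0, 1.0]]
```

View pics/scene0.png

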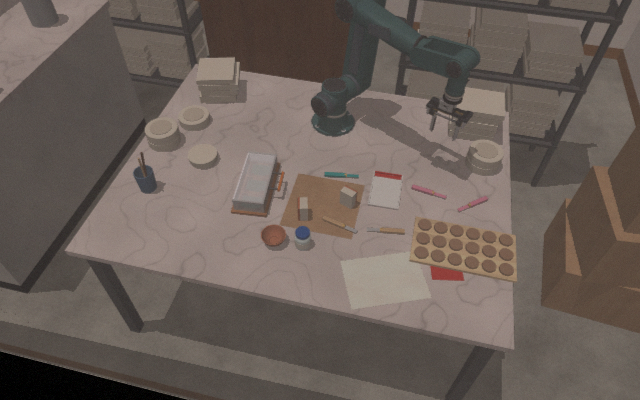

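View pics/top0.png

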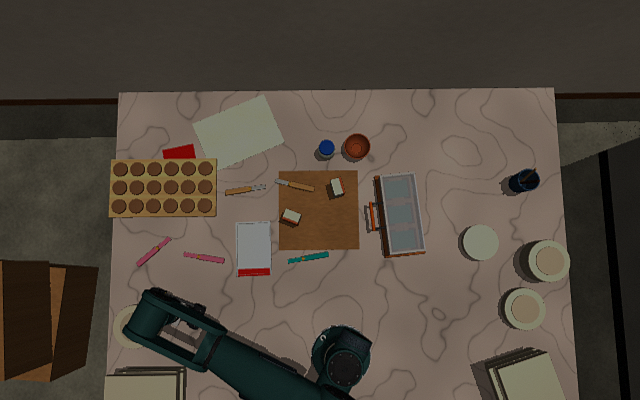

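Two moulds (top px ~(291,216), (336,187)), two wooden-handled knives (~(245,190), (294,185)), the tray (254,248) with its red end toward the robot, and the hooded board (400,215) with its handle toward +y world. I'll view enlarged crops next.

```bash
python3 - <<'E'
import cv2,numpy as np
t=cv2.imread("pics/top0.png"); s=cv2.imread("pics/scene0.png")
f=lambda a:cv2.resize(a,None,fx=4,fy=4,interpolation=cv2.INTER_CUBIC)
g=lambda a:np.clip(a*1.3,0,255).astype('uint8')
cv2.imwrite("pics/t1.png",g(f(t[150:290,230:430])))
cv2.imwrite("pics/s1.png",g(f(s[145:255,225:410])))
E
cat > h.py <<'E'
import numpy as np, cv2
from bench import robot, snapshot, spotter
def ray(s,uv):
    K=s["camera_matrix"];E=s["extrinsics"]
    d=E[:3,:3]@np.linalg.inv(K)@np.array([uv[0],uv[1],1.]); return E[:3,3],d
def atz(s,uv,z):
    o,d=ray(s,uv); return o+d*(z-o[2])/d[2]
def tri(s1,u1,s2,u2):
    o1,d1=ray(s1,u1);o2,d2=ray(s2,u2)
    A=np.stack([d1,-d2],1);t=np.linalg.lstsq(A,o2-o1,rcond=None)[0]
    p,q=o1+d1*t[0],o2+d2*t[1]; return (p+q)/2,np.linalg.norm(p-q)
def proj(s,P):
    E=np.linalg.inv(s["extrinsics"]);c=(E[:3,:3]@np.asarray(P,float).T).T+E[:3,3]
    u=(s["camera_matrix"]@c.T).T; return u[:,:2]/u[:,2:]
def rpy(r):
    from scipy.spatial.transform import Rotation as R
    return R.from_euler('xyz',r)
E
python3 - <<'E'
from h import *
S={n:snapshot(n) for n in["scene","top"]}
for n in ["mould_a","knife_a","tray","board","hood_handle","hood"]:
    for c in S:
        for r in spotter.trace(n,S[c])[:6]:
            m=r["region"]; ys,xs=np.nonzero(m)
            rc=cv2.minAreaRect(np.stack([xs,ys],1).astype(np.float32))
            print(n,c,round(r["conf"],2),r["box"],[np.round(x,1) for x in rc], (round(xs.mean(),1),round(ys.mean(),1)), np.round(atz(S[c],(xs.mean(),ys.mean()),0),3))
E
```

```text
mould_a top 0.67 [281.1, 208.5, 22.4, 16.6] [array([291.3, 216.6]), array([16.8, 11.1]), np.float64(18.4)] (np.float64(291.2), np.float64(216.7)) [0.505 0.176 0.   ]
mould_a top 0.6 [328.5, 175.2, 16.3, 20.6] [array([337.1, 186.9]), array([18.3, 12.3]), np.float64(71.6)] (np.float64(337.0), np.float64(186.6)) [0.617 0.001 0.   ]
knife_a top 0.76 [226.9, 185.2, 36.0, 10.1] [array([244.6, 189. ]), array([ 5.6, 39.6]), np.float64(80.0)] (np.float64(243.4), np.float64(189.3)) [0.611 0.356 0.   ]
knife_a top 0.74 [290.4, 251.5, 37.6, 9.8] [array([308. , 257.2]), array([ 6.1, 40.8]), np.float64(77.5)] (np.float64(308.8), np.float64(256.9)) [0.354 0.111 0.   ]
knife_a top 0.63 [137.4, 240.3, 33.0, 23.7] [array([153.2, 251.2]), array([ 4.9, 41.2]), np.float64(49.8)] (np.float64(152.1), np.float64(251.9)) [0.379 0.694 0.   ]
knife_a top 0.6 [274.6, 177.6, 41.9, 14.4] [array([294.4, 184.3]), array([38.3,  4.9]), np.float64(13.4)] (np.float64(295.2), np.float64(184.5)) [0.627 0.16  0.   ]
knife_a top 0.49 [181.5, 251.1, 45.1, 11.9] [array([203.9, 256.9]), array([40.6,  5.4]), np.float64(9.5)] (np.float64(205.5), np.float64(257.1)) [0.357 0.495 0.   ]
tray top 0.56 [232.7, 216.8, 37.2, 59.0] [array([253. , 247.5]), array([55., 36.]), np.float64(90.0)] (np.float64(253.1), np.float64(247.8)) [0.39  0.318 0.   ]
board top 0.74 [370.8, 171.1, 57.9, 84.3] [array([395.3, 214.5]), array([83.3, 50.3]), np.float64(82.6)] (np.float64(398.5), np.float64(214.1)) [ 0.509 -0.228  0.   ]
hood_handle top 0.66 [370.1, 166.5, 53.3, 87.5] [array([395.1, 213.3]), array([80.3, 51.5]), np.float64(82.9)] (np.float64(399.6), np.float64(212.9)) [ 0.514 -0.232  0.   ]
hood top 0.96 [370.2, 170.8, 57.3, 82.7] [array([395. , 213.4]), array([80.9, 49.9]), np.float64(81.9)] (np.float64(399.9), np.float64(213.0)) [ 0.514 -0.234  0.   ]
```

View pics/t1.png

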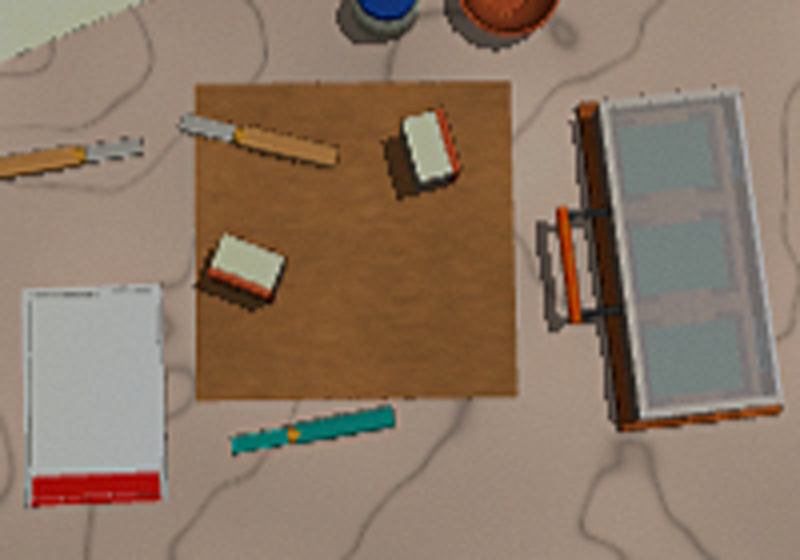

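View pics/s1.png

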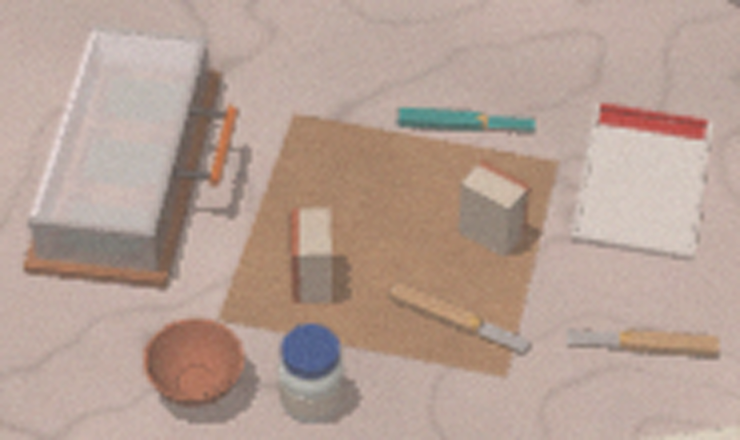

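The crops show mould A (crop px (247,268)) with its rosette toward −x,+y, and mould B ((430,148)) with its rosette toward −y. The orange handle is at (569,265), and there are two wooden knives. Next I locate the handle and fit the board.

```bash
cat >> h.py <<'E'
from scipy.optimize import minimize
from scipy.spatial.transform import Rotation as R
def comp(img,box,f,k=0):
    """largest component of colour test f(hsv) in box l,t,r,b, upsampled 4x; returns mask at 4x of full picture"""
    big=cv2.resize(img,None,fx=4,fy=4,interpolation=cv2.INTER_CUBIC); h=cv2.cvtColor(big,cv2.COLOR_BGR2HSV).astype(int)
    m=f(h[...,0],h[...,1],h[...,2]).astype(np.uint8); z=np.zeros_like(m); l,t,r,b=[4*v for v in box]; z[t:b,l:r]=m[t:b,l:r]
    n,lab,st,_=cv2.connectedComponentsWithStats(z); i=1+np.argmax(st[1:,4]); return (lab==i).astype(np.uint8)
def up(uv): return (np.asarray(uv)+.5)*4-.5
def cen(m):
    y,x=np.nonzero(m); return (np.array([x.mean(),y.mean()])+.5)/4-.5
def sil(s,P,shape):
    m=np.zeros(shape,np.uint8); h=cv2.convexHull(up(proj(s,P)).astype(np.float32))
    cv2.fillPoly(m,[np.round(h*16).astype(np.int32)],1,shift=4); return m
def box3(c,dim):
    g=np.array([[a,b,d] for a in(-.5,.5) for b in(-.5,.5) for d in(-.5,.5)]); return g*np.array(dim)+np.array(c)
def fit(views,pts,x0):
    """views: list of (pic,mask); pts: local points; x0: x,y,z,yaw with z fixed"""
    def cost(q):
        P=R.from_euler('z',q[2]).apply(pts)+[q[0],q[1],x0[2]]; c=0
        for s,m in views:
            k=sil(s,P,m.shape); c+=1-(k&m).sum()/max(1,(k|m).sum())
        return c
    best=None
    for d in (0,.1,-.1):
        st=np.array([x0[0],x0[1],x0[3]+d]); sx=np.array([st]+[st+v for v in np.diag([.012,.012,.12])])
        r=minimize(cost,st,method='Nelder-Mead',options=dict(initial_simplex=sx,xatol=1e-4,fatol=1e-5))
        if best is None or r.fun<best.fun: best=r
    return best.x,best.fun/len(views)
E
cat > m1.py <<'E'
from h import *
S={n:snapshot(n) for n in["scene","top"]}
T,C=S["top"],S["scene"]
org=lambda h,s,v:(h<14)&(s>170)&(v>110)
mt=comp(T["img"],(364,198,382,234),org); mc=comp(C["img"],(276,168,288,194),org)
for m in (mt,mc):
    y,x=np.nonzero(m); print(m.sum(),cv2.minAreaRect(np.stack([x,y],1).astype(np.float32)))
print("handle",tri(T,cen(mt),C,cen(mc)))
viz=[]
mf=lambda h,s,v:((s<110)&(v>75))|((h<9)&(s>110)&(v>60))|((h>172)&(v>60))
pts=box3((0,0,.04),(.04,.06,.08))
for nm,bt,bc,x0 in [("A",(279,205,305,229),(338,183,360,210),(.505,.176,0,2.69)),("B",(328,174,347,200),(296,194,312,223),(.617,.0,0,-1.22))]:
    a=comp(T["img"],bt,mf); b=comp(C["img"],bc,mf)
    for vs in ([(T,a)],[(C,b)],[(T,a),(C,b)]):
        q,c=fit(vs,pts,x0); print(nm,q.round(4),round(c,3))
    P=R.from_euler('z',q[2]).apply(pts)+[q[0],q[1],0]
    for s,m,bx in((T,a,bt),(C,b,bc)):
        big=cv2.resize(s["img"],None,fx=4,fy=4,interpolation=cv2.INTER_CUBIC)
        cv2.drawContours(big,cv2.findContours(m,0,1)[0],-1,(0,255,0),1); cv2.drawContours(big,cv2.findContours(sil(s,P,m.shape),0,1)[0],-1,(255,0,255),1)
        viz.append(cv2.resize(big[4*bx[1]-16:4*bx[3]+16,4*bx[0]-16:4*bx[2]+16],(390,290)))
cv2.imwrite("pics/v1.png",np.vstack([np.hstack(viz[:2]),np.hstack(viz[2:])]))
E
python3 m1.py
```

```text
Traceback (most recent call last):
  File "m1.py", line 5, in <module>
    mt=comp(T["img"],(364,198,382,234),org); mc=comp(C["img"],(276,168,288,194),org)
                                                ~~~~^^^^^^^^^^^^^^^^^^^^^^^^^^^^^^^^
  File "h.py", line 24, in comp
    n,lab,st,_=cv2.connectedComponentsWithStats(z); i=1+np.argmax(st[1:,4]); return (lab==i).astype(np.uint8)
                                                        ~~~~~~~~~^^^^^^^^^^
ValueError: attempt to get argmax of an empty sequence
```

```bash
python3 - <<'E'
import cv2
s=cv2.cvtColor(cv2.imread("pics/scene0.png"),cv2.COLOR_BGR2HSV)
for r in range(172,192,3): print(r,[tuple(int(k) for k in s[r,c]) for c in range(276,286)])
print([tuple(int(k) for k in s[c,349]) for c in range(183,210,2)],[tuple(int(k) for k in s[215,c]) for c in range(292,315,2)])
E
sed -i 's/mc=comp(C\["img"\],(276,168,288,194),org)/mc=comp(C["img"],(276,168,288,194),lambda h,s,v:(h<14)\&(s>125)\&(v>110))/' m1.py; python3 m1.py
```

```text
172 [(8, 47, 82), (8, 45, 85), (8, 34, 91), (8, 44, 105), (13, 39, 123), (9, 67, 129), (10, 150, 155), (9, 134, 146), (9, 66, 132), (11, 37, 152)]
175 [(13, 84, 88), (9, 58, 88), (11, 43, 119), (7, 40, 145), (11, 60, 145), (11, 139, 147), (10, 151, 145), (10, 101, 131), (10, 40, 153), (10, 38, 148)]
178 [(9, 57, 89), (8, 35, 108), (9, 36, 119), (9, 52, 147), (11, 126, 144), (10, 152, 151), (9, 118, 132), (12, 48, 139), (11, 34, 152), (10, 38, 149)]
181 [(12, 39, 98), (12, 39, 99), (11, 45, 113), (10, 94, 139), (11, 148, 153), (11, 140, 131), (9, 72, 114), (10, 37, 144), (10, 39, 143), (9, 43, 138)]
184 [(9, 36, 113), (10, 42, 147), (10, 74, 134), (11, 157, 146), (11, 142, 138), (11, 82, 121), (9, 40, 135), (9, 39, 139), (9, 37, 137), (11, 41, 107)]
187 [(10, 35, 110), (10, 58, 144), (13, 149, 149), (10, 151, 145), (11, 102, 128), (8, 33, 145), (7, 37, 145), (9, 35, 140), (9, 40, 126), (11, 35, 102)]
190 [(7, 45, 141), (11, 89, 126), (10, 117, 113), (8, 99, 119), (9, 43, 136), (7, 38, 149), (10, 39, 143), (4, 39, 111), (9, 41, 107), (10, 42, 109)]
[(14, 95, 126), (12, 90, 130), (9, 111, 131), (13, 49, 156), (15, 44, 161), (14, 44, 162), (16, 42, 144), (15, 40, 114), (11, 43, 112), (16, 43, 112), (14, 42, 114), (14, 46, 112), (14, 47, 113), (13, 92, 128)] [(13, 88, 130), (12, 92, 128), (13, 93, 131), (8, 101, 101), (10, 56, 105), (11, 37, 109), (12, 46, 112), (11, 51, 109), (13, 81, 94), (12, 79, 97), (14, 82, 112), (13, 90, 133)]
888 ((1490.1358642578125, 863.915771484375), (114.72015380859375, 8.951351165771484), 82.4605484008789)
531 ((1122.529296875, 724.1358032226562), (8.196386337280273, 76.15188598632812), 14.38139533996582)
handle (array([ 0.49908582, -0.11969312,  0.06136942]), np.float64(0.0030645872206829868))
A [0.5022 0.1731 2.7706] 0.202
A [0.5059 0.1718 2.7825] 0.438
A [0.5049 0.1747 2.7695] 0.325
B [ 0.615   0.0015 -1.4008] 0.297
B [ 0.6116  0.0118 -0.7916] 0.326
B [ 0.6112  0.0055 -1.0859] 0.368
```

```bash
cat > go.py <<'E'
import sys; from h import *
# usage: go.py x y z toolyangle_deg [tiltdeg tiltaz_deg] -> TCP target, tool-frame shift/rotvec from current
def target(yaw_y,tilt=0,az=0):
    r0=R.from_euler('xyz',[np.pi,0,np.radians(yaw_y+90)])
    a=np.radians(az); ax=np.cross([0,0,-1.],[np.cos(a),np.sin(a),0])
    return R.from_rotvec(ax*np.radians(tilt))*r0
if __name__=="__main__":
    v=[float(k) for k in sys.argv[1:]]; o=robot.get_obs()
    r=R.from_euler('xyz',o["ee_rot"]); p=np.array(o["tool_pos"])
    t=target(*v[3:])
    print("t",round(float(o["time"]),2),"p",p.round(4),"j",np.degrees(o["joint_positions"]).round(1),"F",np.round(o["wrist_force"],1),"w",round(float(o["width"]),4))
    print("shift",r.inv().apply(np.array(v[:3])-p).round(4).tolist(),"rot",np.degrees((r.inv()*t).as_rotvec()).round(2).tolist())
E
python3 go.py 0.499 -0.12 0.16 97
```

```text
t 1.0 p [0.206  0.51   0.2165] j [62.1  5.  78.5 -0.  96.5 -5.9] F [ 0.4  0.4 -0.9] w 0.0939
shift [-0.5076, -0.4744, 0.0565] rot [0.01, 0.0, -28.99]
```

>>> servo_tool --commands '[-0.508, -0.474, 0.057, 0, 0, -29, 0.05, -0.508, -0.474, 0.057, 0, 0, -29, 0.05, -0.508, -0.474, 0.057, 0, 0, -29, 0.05, -0.508, -0.474, 0.057, 0, 0, -29, 0.05, -0.508, -0.474, 0.057, 0, 0, -29, 0.05, -0.508, -0.474, 0.057, 0, 0, -29, 0.05, -0.508, -0.474, 0.057, 0, 0, -29, 0.05, -0.508, -0.474, 0.057, 0, 0, -29, 0.05, -0.508, -0.474, 0.057, 0, 0, -29, 0.05, -0.508, -0.474, 0.057, 0, 0, -29, 0.05]'

```text
time: 2.25
tool_pos: [0.4665, -0.0494, 0.1663]
ee_rot: [3.142, 0.001, -3.02]
wrist_force: [1.1, 0.7, -0.2]
width: 0.0498
finger_force: 0.0
```

```bash
python3 go.py 0.499 -0.12 0.16 97; python3 go.py 0.499 -0.12 0.051 97
```

```text
t 2.25 p [ 0.4665 -0.0494  0.1663] j [ -13.    -4.6   93.8    0.    90.7 -110. ] F [ 1.1  0.7 -0.2] w 0.0498
shift [-0.0237, -0.0741, 0.0063] rot [0.0, 0.08, -0.02]
t 2.25 p [ 0.4665 -0.0494  0.1663] j [ -13.    -4.6   93.8    0.    90.7 -110. ] F [ 1.1  0.7 -0.2] w 0.0498
shift [-0.0235, -0.0741, 0.1153] rot [0.0, 0.08, -0.02]
```

>>> servo_tool --commands '[-0.02, -0.067, 0.006, 0, 0, 0, 0.05, -0.02, -0.067, 0.006, 0, 0, 0, 0.05, -0.02, -0.067, 0.05, 0, 0, 0, 0.05, -0.02, -0.067, 0.05, 0, 0, 0, 0.05]'

```text
time: 2.75
tool_pos: [0.491, -0.1097, 0.1127]
ee_rot: [3.137, -0.007, -3.019]
wrist_force: [0.3, -0.7, 1.3]
width: 0.0501
finger_force: 0.0
```

```bash
python3 go.py 0.499 -0.12 0.051 97
```

```text
t 2.75 p [ 0.491  -0.1097  0.1127] j [ -19.1    1.9   93.7    0.    84.9 -116.1] F [ 0.3 -0.7  1.3] w 0.0501
shift [-0.0071, -0.0114, 0.0616] rot [0.24, -0.42, 0.04]
```

>>> servo_tool --commands '[-0.006, -0.01, 0.03, 0, 0, 0, 0.05, -0.006, -0.01, 0.061, 0, 0, 0, 0.05, -0.006, -0.01, 0.061, 0, 0, 0, 0.05, -0.006, -0.01, 0.061, 0, 0, 0, 0.05]'

```text
time: 3.25
tool_pos: [0.5022, -0.1203, 0.0574]
ee_rot: [-3.14, 0.003, -3.018]
wrist_force: [-0.6, -0.2, 0.5]
width: 0.05
finger_force: 0.0
```

```bash
python3 go.py 0.499 -0.12 0.051 97
python3 - <<'E'
from h import *
o=[]
for n,b in(("top",(355,195,395,240)),("scene",(262,155,302,205))):
    s=snapshot(n)["img"][b[1]:b[3],b[0]:b[2]]; o.append(cv2.resize(s,(390,440),interpolation=cv2.INTER_CUBIC))
cv2.imwrite("pics/g1.png",np.hstack(o))
E
```

```text
t 3.25 p [ 0.5022 -0.1203  0.0574] j [ -19.8    5.7   96.3    0.    77.8 -116.8] F [-0.6 -0.2  0.5] w 0.05
shift [0.0032, 0.0007, 0.0063] rot [-0.07, 0.17, 0.06]
```

View pics/g1.png

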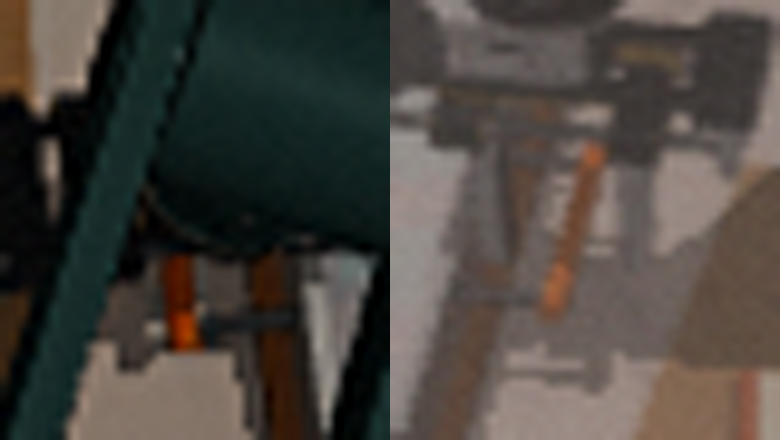

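The fingers straddle the bar (scene crop: finger at x≈490, bar at 575, finger at 635). I lower 6 mm and close.

>>> servo_tool --commands '[0.002, 0, 0.005, 0, 0, 0, 0.05, 0.002, 0, 0.005, 0, 0, 0, 0.0, 0.002, 0, 0.005, 0, 0, 0, 0.0, 0.002, 0, 0.005, 0, 0, 0, 0.0, 0.002, 0, 0.005, 0, 0, 0, 0.0, 0.002, 0, 0.005, 0, 0, 0, 0.0]'

```text
time: 4.1
tool_pos: [0.4988, -0.119, 0.05]
ee_rot: [3.138, -0.0, -3.019]
wrist_force: [-0.9, 5.2, 1.3]
width: 0.011
finger_force: 30.0
```

```bash
python3 - <<'E'
import numpy as np
t0=14.58
for th in list(np.arange(4,101,4))+[100.3]:
    a=np.radians(t0+th);b=np.radians(t0); print(th,(178.8*(np.cos(a)-np.cos(b))).round(1),(-178.8*(np.sin(a)-np.sin(b))).round(1),end=' | ')
E
```

```text
4 -3.6 -12.0 | 8 -7.9 -23.6 | 12 -13.1 -35.0 | 16 -19.1 -46.0 | 20 -25.8 -56.5 | 24 -33.3 -66.5 | 28 -41.4 -76.0 | 32 -50.1 -84.9 | 36 -59.5 -93.1 | 40 -69.4 -100.7 | 44 -79.8 -107.6 | 48 -90.7 -113.7 | 52 -102.0 -119.1 | 56 -113.6 -123.6 | 60 -125.5 -127.4 | 64 -137.6 -130.3 | 68 -150.0 -132.3 | 72 -162.4 -133.5 | 76 -174.9 -133.8 | 80 -187.3 -133.2 | 84 -199.7 -131.8 | 88 -212.0 -129.5 | 92 -224.1 -126.4 | 96 -235.9 -122.4 | 100 -247.4 -117.6 | 100.3 -248.3 -117.2 |
```

>>> servo_tool --commands '[0, -0.0036, -0.012, 0, 0, 0, 0, 0, -0.0079, -0.0236, 0, 0, 0, 0, 0, -0.0131, -0.035, 0, 0, 0, 0, 0, -0.0191, -0.046, 0, 0, 0, 0, 0, -0.0258, -0.0565, 0, 0, 0, 0, 0, -0.0333, -0.0665, 0, 0, 0, 0, 0, -0.0414, -0.076, 0, 0, 0, 0, 0, -0.0501, -0.0849, 0, 0, 0, 0, 0, -0.0595, -0.0931, 0, 0, 0, 0, 0, -0.0694, -0.1007, 0, 0, 0, 0]'

```text
time: 5.35
tool_pos: [0.5059, -0.1867, 0.1523]
ee_rot: [3.135, -0.003, -3.018]
wrist_force: [-5.5, 6.2, 7.5]
width: 0.0109
finger_force: 30.0
```

>>> servo_tool --commands '[0, -0.0104, -0.0069, 0, 0, 0, 0, 0, -0.0213, -0.013, 0, 0, 0, 0, 0, -0.0326, -0.0184, 0, 0, 0, 0, 0, -0.0442, -0.0229, 0, 0, 0, 0, 0, -0.0561, -0.0267, 0, 0, 0, 0, 0, -0.0682, -0.0296, 0, 0, 0, 0, 0, -0.0806, -0.0316, 0, 0, 0, 0, 0, -0.093, -0.0328, 0, 0, 0, 0, 0, -0.1055, -0.0331, 0, 0, 0, 0, 0, -0.1179, -0.0325, 0, 0, 0, 0]'

```text
time: 6.6
tool_pos: [0.5193, -0.3075, 0.1829]
ee_rot: [3.141, -0.006, -3.021]
wrist_force: [-6.0, 0.4, 1.5]
width: 0.0112
finger_force: 30.0
```

```bash
python3 go.py 0.5 -0.37 0.168 97
```

```text
t 6.6 p [ 0.5193 -0.3075  0.1829] j [ -35.9   12.5   73.8   -0.2   94.  -132.8] F [-6.   0.4  1.5] w 0.0112
shift [0.0266, -0.0598, 0.015] rot [0.06, -0.34, -0.08]
```

>>> servo_tool --commands '[0.001, -0.0062, 0.0006, 0, 0, 0, 0, 0.001, -0.0124, 0.0014, 0, 0, 0, 0, 0.002, -0.0186, 0.0025, 0, 0, 0, 0, 0.002, -0.0247, 0.0037, 0, 0, 0, 0, 0.002, -0.0308, 0.0052, 0, 0, 0, 0, 0.002, -0.0368, 0.0068, 0, 0, 0, 0, 0.002, -0.042, 0.0085, 0, 0, 0, 0, 0.002, -0.047, 0.0102, 0, 0, 0, 0, 0.002, -0.051, 0.0118, 0, 0, 0, 0, 0.002, -0.055, 0.0134, 0, 0, 0, 0]'

```text
time: 7.85
tool_pos: [0.5258, -0.3619, 0.1693]
ee_rot: [3.141, -0.002, -3.02]
wrist_force: [-5.0, -0.5, -0.2]
width: 0.0111
finger_force: 30.0
```

>>> servo_tool --commands '[0, -0.002, 0.001, 0, 0, 0, 0, 0, -0.004, 0.0018, 0, 0, 0, 0, 0, -0.005, 0.0022, 0, 0, 0, 0, 0, -0.006, 0.0026, 0, 0, 0, 0]'

```text
time: 8.35
tool_pos: [0.5262, -0.3656, 0.1675]
ee_rot: [3.137, -0.003, -3.019]
wrist_force: [-8.0, 6.2, 5.4]
width: 0.0111
finger_force: 30.1
```

>>> servo_tool --commands '[0, 0, 0, 0, 0, 0, 0.01, 0, 0, 0, 0, 0, 0, 0.02, 0, 0, 0, 0, 0, 0, 0.045, 0, 0, 0, 0, 0, 0, 0.045, 0, 0, -0.03, 0, 0, 0, 0.045, 0, 0, -0.08, 0, 0, 0, 0.07, 0, 0.05, -0.1, 0, 0, 0, 0.094, 0, 0.1, -0.1, 0, 0, 0, 0.094, -0.05, 0.16, -0.1, 0, 0, 0, 0.094, 0.05, 0.22, -0.1, 0, 0, 0, 0.094]'

```text
time: 9.6
tool_pos: [0.4987, -0.1807, 0.2618]
ee_rot: [3.136, -0.005, -3.014]
wrist_force: [-0.5, -0.8, 1.1]
width: 0.0911
finger_force: 0.0
```

>>> servo_tool --commands '[0.06, 0.062, 0, 0, 0, 0, 0.094, 0.12, 0.124, 0, 0, 0, 0, 0.094, 0.18, 0.186, 0, 0, 0, 0, 0.094, 0.24, 0.24, 0, 0, 0, 0, 0.094]'

```text
time: 10.1
tool_pos: [0.2987, -0.0266, 0.2675]
ee_rot: [-3.142, 0.002, -3.019]
wrist_force: [-0.4, 0.7, 1.2]
width: 0.0938
finger_force: 0.0
```

```bash
python3 - <<'E'
from h import *
S={n:snapshot(n) for n in["scene","top"]}
T,C=S["top"]["img"],S["scene"]["img"]
for n in S: cv2.imwrite(f"pics/{n}1.png",S[n]["img"])
g=lambda a:np.clip(a*1.3,0,255).astype('uint8')
a=cv2.resize(T[160:270,270:470],(800,440),interpolation=cv2.INTER_CUBIC); cv2.imwrite("pics/t2.png",g(a))
a=cv2.resize(C[130:230,220:370],(780,520),interpolation=cv2.INTER_CUBIC); cv2.imwrite("pics/s2.png",g(a))
o=robot.get_obs(); print(o["tool_pos"],o["joint_positions"])
for s in("scene","top"):
    h=cv2.cvtColor(S[s]["img"],cv2.COLOR_BGR2HSV); print(s,[tuple(map(int,h[k])) for k in ([(190,402),(213,402),(235,402)] if s=="top" else [(170,260),(185,257),(200,250)])])
E
```

```text
[ 0.29731957 -0.02549151  0.26884634] [-2.77338905e-01 -4.99604553e-01  1.75015671e+00  8.91238283e-04
  1.88528620e+00 -1.97364403e+00]
scene [(62, 43, 94), (58, 39, 91), (58, 39, 92)]
top [(71, 164, 59), (69, 151, 59), (71, 151, 59)]
```

View pics/t2.png

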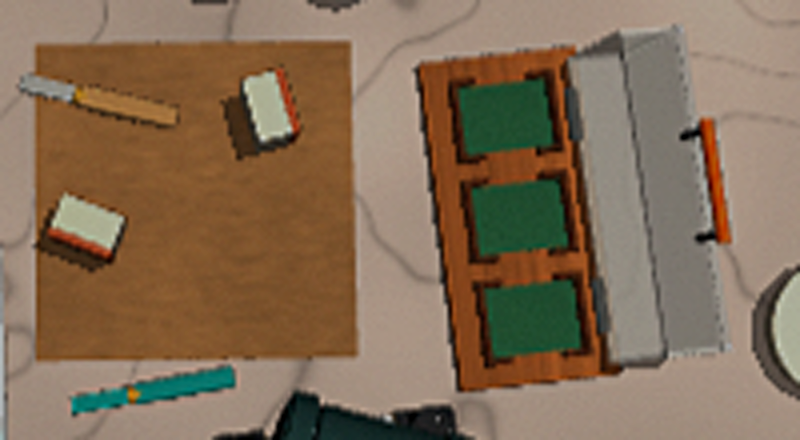

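View pics/s2.png

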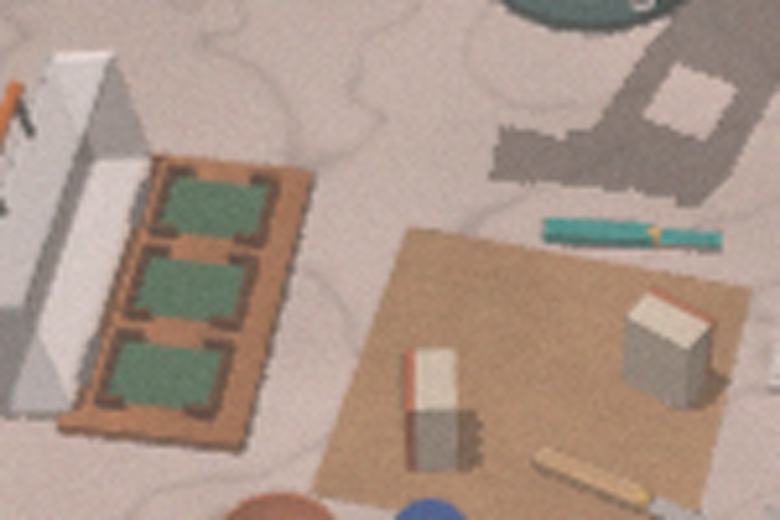

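Hood is open on its stop (green pockets at t2 px (505,118), (520,217), (532,317)); moulds and knives are unmoved. Now the precise fits.

```bash
cat > m2.py <<'E'
from h import *
S={n:snapshot(n) for n in["scene","top"]}
T,C=S["top"],S["scene"]
def sub(s,b,f):return comp(s["img"],b,f)
gt=lambda h,s,v:(h>50)&(h<90)&(s>95)&(v>35); gc=lambda h,s,v:(h>30)&(h<95)&(s>22)
G={}
for k,bt,bc in [(2,(383,178,412,201),(248,160,277,180)),(1,(386,203,416,227),(242,175,273,195)),(0,(389,228,419,252),(236,192,268,212))]:
    a=sub(T,bt,gt); b=sub(C,bc,gc); p,e=tri(T,cen(a),C,cen(b)); G[k]=p
    print("pocket",k,a.sum(),b.sum(),p.round(4),round(e,4),"z14:",atz(T,cen(a),.014).round(4)[:2],atz(C,cen(b),.014).round(4)[:2])
ct=(G[2]-G[0])[:2]; print("yaw",np.degrees(np.arctan2(ct[1],ct[0])).round(2),"pitch",np.linalg.norm(ct)/2)
top=box3((-.005,0,.08),(.03,.06,0.0))
for nm,bt,bc,x0 in [("A",(279,205,305,229),(338,183,360,210),(.49,.172,0,2.75)),("B",(328,174,347,200),(296,194,312,223),(.6,.003,0,-1.2))]:
    def mk(s,b):
        h=cv2.cvtColor(s["img"],cv2.COLOR_BGR2HSV)[b[1]:b[3],b[0]:b[2]]; c=h[...,1]<85; vm=np.percentile(h[...,2][c],95)
        return sub(s,b,lambda H,SS,V:(SS<(80 if s is C else 100))&(V>.82*vm))
    a,b=mk(T,bt),mk(C,bc)
    print(nm,"cream tri",tri(T,cen(a),C,cen(b)))
    for vs in ([(T,a)],[(C,b)],[(T,a),(C,b)]):
        q,c=fit(vs,top,x0); print(nm,q[:2].round(4),np.degrees(q[2]).round(1),round(c,3))
E
python3 m2.py
```

```text
pocket 2 5613 2735 [ 0.5759 -0.1797  0.1927] 0.0181 z14: [ 0.6037 -0.2193] [ 0.4135 -0.2373]
pocket 1 5770 2991 [ 0.5088 -0.2281  0.0147] 0.0015 z14: [ 0.509 -0.229] [ 0.5082 -0.2276]
pocket 0 5909 3294 [ 0.4255 -0.2892 -0.2103] 0.0203 z14: [ 0.4147 -0.2383] [ 0.6028 -0.2182]
yaw 36.06 pitch 0.09299377380658369
A cream tri (array([0.50360316, 0.17154898, 0.07879655]), np.float64(0.0011850565366657445))
A [0.4989 0.173 ] 157.1 0.09
A [0.4996 0.1739] 157.6 0.046
A [0.4998 0.174 ] 157.5 0.07
B cream tri (array([0.60648045, 0.00911157, 0.07903286]), np.float64(0.003629065212908804))
B [0.6084 0.0026] -74.6 0.102
B [0.6075 0.0067] -74.0 0.079
B [0.6075 0.0047] -75.6 0.143
```

```bash
cat > mv.py <<'E'
import sys; from h import *; from go import target
M={"A":(.4995,.1738,157.3),"B":(.6078,.0045,-74.8)}
Pk={0:(.415,-.2367),1:(.5095,-.227),2:(.604,-.2175)}; BY=5.8
gx,gz,al=.006,.040,45
def rel(G,rot,extra=""):
    o=robot.get_obs(); r=R.from_euler('xyz',o["ee_rot"]); p=np.array(o["tool_pos"])
    tcp=np.array(G)+.008*rot.apply([0,0,1])
    print(extra,"t",round(float(o["time"]),2),"j",np.degrees(o["joint_positions"]).round(0),"F",np.round(o["wrist_force"],1),"w",round(float(o["width"]),4),"tcp*",tcp.round(4))
    print("  shift",r.inv().apply(tcp-p).round(4).tolist(),"rot",np.degrees((r.inv()*rot).as_rotvec()).round(1).tolist())
def pick(m,back,al=al):
    x,y,w=M[m]; c,s=np.cos(np.radians(w)),np.sin(np.radians(w)); rot=target(w+90,al,w+180)
    rel(np.array([x+gx*c,y+gx*s,gz])-back*rot.apply([0,0,1]),rot,f"pick {m}")
def place(k,upz,al=al):
    b=np.radians(BY); yb=np.array([-np.sin(b),np.cos(b),0]); rot=target(BY,90-al,BY-90)
    # mould centre over the pocket centre; grasp is gx above it, (gz-40mm) along yb
    rel(np.array([*Pk[k],.034+gx+upz])+(gz-.04)*yb,rot,f"place {k}")
if __name__=="__main__":
    {"pick":pick,"place":place}[sys.argv[1]](int(sys.argv[2]) if sys.argv[2].isdigit() else sys.argv[2],*map(float,sys.argv[3:]))
E
python3 mv.py pick B .13
```

```text
pick B t 10.3 j [ -16.  -28.  100.   -0.  108. -113.] F [ 0.3 -0.4  0.2] w 0.0937 tcp* [ 0.632  -0.0845  0.1263]
  shift [-0.3216, -0.0973, 0.1434] rot [-32.0, 37.2, 77.4]
```

>>> servo_tool --commands '[-0.32, -0.097, 0.04, -32, 37.2, 77.4, 0.094, -0.32, -0.097, 0.04, -32, 37.2, 77.4, 0.094, -0.32, -0.097, 0.04, -32, 37.2, 77.4, 0.094, -0.32, -0.097, 0.04, -32, 37.2, 77.4, 0.094, -0.32, -0.097, 0.04, -32, 37.2, 77.4, 0.094, -0.32, -0.097, 0.04, -32, 37.2, 77.4, 0.094, -0.32, -0.097, 0.04, -32, 37.2, 77.4, 0.094, -0.32, -0.097, 0.14, -32, 37.2, 77.4, 0.094, -0.32, -0.097, 0.14, -32, 37.2, 77.4, 0.094, -0.32, -0.097, 0.14, -32, 37.2, 77.4, 0.094]'

```text
time: 11.55
tool_pos: [0.6276, -0.0861, 0.12]
ee_rot: [-3.123, -0.796, 1.818]
wrist_force: [-0.2, -0.6, -0.2]
width: 0.0942
finger_force: 0.0
```

```bash
python3 mv.py pick B .13;python3 mv.py pick B .06
```

```text
pick B t 11.55 j [-29.  38.  58.  34. 115. -37.] F [-0.2 -0.6 -0.2] w 0.0942 tcp* [ 0.632  -0.0845  0.1263]
  shift [0.0048, 0.0046, -0.0042] rot [-0.3, -0.6, -0.7]
pick B t 11.55 j [-29.  38.  58.  34. 115. -37.] F [-0.2 -0.6 -0.2] w 0.0942 tcp* [ 0.619  -0.0368  0.0768]
  shift [0.0041, 0.005, 0.0658] rot [-0.3, -0.6, -0.7]
```

>>> servo_tool --commands '[0.004, 0.005, 0.055, 0, 0, 0, 0.094, 0.004, 0.005, 0.055, 0, 0, 0, 0.094, 0.004, 0.005, 0.055, 0, 0, 0, 0.094]'

```text
time: 11.92
tool_pos: [0.6249, -0.0438, 0.0934]
ee_rot: [3.141, -0.785, 1.836]
wrist_force: [1.6, -0.7, 0.5]
width: 0.0942
finger_force: 0.0
```

```bash
python3 mv.py pick B 0
```

```text
pick B t 11.93 j [-26.  36.  64.  34. 110. -38.] F [ 1.6 -0.7  0.5] w 0.0942 tcp* [0.6079 0.0042 0.0343]
  shift [-0.0059, -0.0038, 0.0776] rot [0.0, 0.0, 0.0]
```

>>> servo_tool --commands '[-0.003, -0.003, 0.03, 0, 0, 0, 0.094, -0.005, -0.004, 0.055, 0, 0, 0, 0.094, -0.005, -0.004, 0.076, 0, 0, 0, 0.094, -0.005, -0.004, 0.076, 0, 0, 0, 0.094, -0.005, -0.004, 0.076, 0, 0, 0, 0.094]'

```text
time: 12.55
tool_pos: [0.6071, 0.0036, 0.0354]
ee_rot: [-3.14, -0.787, 1.833]
wrist_force: [0.1, -0.7, 0.1]
width: 0.0937
finger_force: 0.0
```

```bash
python3 mv.py pick B 0
```

```text
pick B t 12.55 j [-23.  35.  72.  34. 102. -40.] F [ 0.1 -0.7  0.1] w 0.0937 tcp* [0.6079 0.0042 0.0343]
  shift [-0.0005, 0.0009, 0.001] rot [0.0, -0.1, -0.1]
```

Close.

>>> servo_tool --commands '[0, 0, 0, 0, 0, 0, 0.07, 0, 0, 0, 0, 0, 0, 0.062, 0, 0, 0, 0, 0, 0, 0.058, 0, 0, 0, 0, 0, 0, 0.05, 0, 0, 0, 0, 0, 0, 0.05, 0, 0, 0, 0, 0, 0, 0.05]'

```text
time: 13.3
tool_pos: [0.6062, 0.0043, 0.0343]
ee_rot: [-3.137, -0.788, 1.831]
wrist_force: [0.1, 0.0, 0.8]
width: 0.0601
finger_force: 30.0
```

```bash
python3 mv.py pick B 0; python3 go.py .6 .0 .2 15.2 45 105.2
```

```text
pick B t 13.3 j [-23.  35.  72.  34. 102. -40.] F [0.1 0.  0.8] w 0.0601 tcp* [0.6079 0.0042 0.0343]
  shift [-0.0004, 0.0016, -0.0004] rot [-0.1, -0.2, -0.2]
t 13.3 p [0.6062 0.0043 0.0343] j [-23.4  35.1  72.3  34.5 102.2 -40.1] F [0.1 0.  0.8] w 0.0601
shift [0.1157, -0.0076, -0.1186] rot [-0.05, -0.15, -0.2]
```

>>> servo_tool --commands '[0.01, 0, -0.01, 0, 0, 0, 0.05, 0.03, 0, -0.03, 0, 0, 0, 0.05, 0.065, 0, -0.065, 0, 0, 0, 0.05, 0.1, 0, -0.1, 0, 0, 0, 0.05, 0.12, 0, -0.12, 0, 0, 0, 0.05, 0.12, 0, -0.12, 0, 0, 0, 0.05]'

```text
time: 14.05
tool_pos: [0.6076, 0.0037, 0.2072]
ee_rot: [3.139, -0.784, 1.837]
wrist_force: [-0.2, -0.0, -2.7]
width: 0.0596
finger_force: 30.0
```

```bash
python3 mv.py place 2 0.12
```

```text
place 2 t 14.05 j [-23.  27.  63.  38. 116. -30.] F [-0.2 -0.  -2.7] w 0.0596 tcp* [ 0.6046 -0.2231  0.1543]
  shift [-0.1918, -0.0622, -0.1167] rot [0.1, -89.7, 10.4]
```

>>> servo_tool --commands '[0, 0, 0, 0, -10, 1, 0.05, 0, 0, 0, 0, -20, 2, 0.05, 0, 0, 0, 0, -30, 3, 0.05, 0, 0, 0, 0, -40, 4.5, 0.05, -0.03, -0.01, -0.03, 0, -50, 6, 0.05, -0.06, -0.02, -0.06, 0, -60, 7, 0.05, -0.095, -0.03, -0.09, 0, -70, 8, 0.05, -0.13, -0.045, -0.12, 0, -80, 9, 0.05, -0.157, -0.062, -0.145, 0, -89.7, 10.4, 0.05, -0.157, -0.062, -0.15, 0, -89.7, 10.4, 0.05]'

```text
time: 15.3
tool_pos: [0.5997, -0.2206, 0.1911]
ee_rot: [-3.117, 0.776, 1.689]
wrist_force: [1.0, -0.1, -2.0]
width: 0.0596
finger_force: 30.0
```

```bash
python3 mv.py place 2 0.02
```

```text
place 2 t 15.3 j [ -4.  12.  85. -45.  79.  -3.] F [ 1.  -0.1 -2. ] w 0.0596 tcp* [ 0.6046 -0.2231  0.0543]
  shift [0.0936, 0.007, 0.0996] rot [-0.7, -0.5, 0.7]
```

>>> servo_tool --commands '[0.03, 0.006, 0.033, 0, 0, 0, 0.05, 0.06, 0.006, 0.063, 0, 0, 0, 0.05, 0.09, 0.006, 0.096, -0.5, -0.5, 0.5, 0.05, 0.09, 0.006, 0.096, -0.5, -0.5, 0.5, 0.05, 0.09, 0.006, 0.096, -0.5, -0.5, 0.5, 0.05, 0.09, 0.006, 0.096, -0.5, -0.5, 0.5, 0.05]'

```text
time: 16.05
tool_pos: [0.6113, -0.225, 0.0706]
ee_rot: [3.122, 0.791, 1.657]
wrist_force: [-0.1, 0.5, -0.4]
width: 0.0598
finger_force: 30.0
```

```bash
python3 mv.py place 2 0.02; python3 mv.py place 2 0.0
python3 - <<'E'
from h import *
o=[]
for n,b in(("top",(370,165,430,225)),("scene",(225,165,285,225))):
    s=snapshot(n)["img"][b[1]:b[3],b[0]:b[2]]; o.append(np.clip(1.4*cv2.resize(s,(400,400),interpolation=cv2.INTER_CUBIC),0,255).astype(np.uint8))
cv2.imwrite("pics/g2.png",np.hstack(o))
E
```

```text
place 2 t 16.05 j [ -4.  19.  91. -49.  69.   9.] F [-0.1  0.5 -0.4] w 0.0598 tcp* [ 0.6046 -0.2231  0.0543]
  shift [0.0132, -0.0068, 0.0095] rot [0.5, 0.3, -0.6]
place 2 t 16.05 j [ -4.  19.  91. -49.  69.   9.] F [-0.1  0.5 -0.4] w 0.0598 tcp* [ 0.6046 -0.2231  0.0343]
  shift [0.0275, -0.007, 0.0236] rot [0.5, 0.3, -0.6]
```

View pics/g2.png

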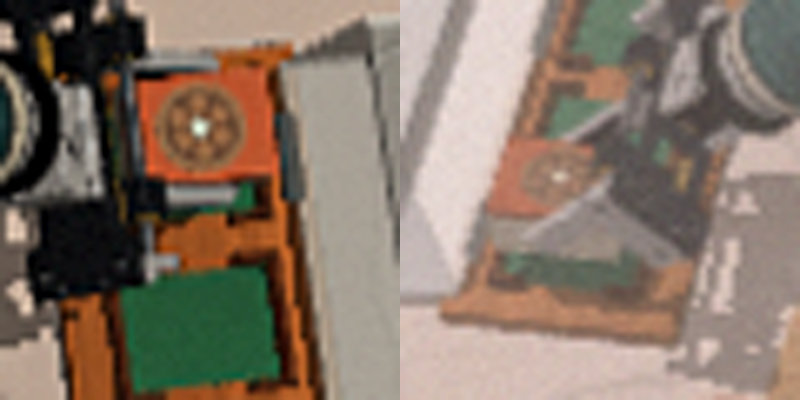

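Rosette faces up over pocket 2 (top crop (200,128)). I correct the x offset and hold.

>>> servo_tool --commands '[0.005, -0.0068, 0.002, 0.5, 0.3, -0.6, 0.05, 0.012, -0.0068, 0.008, 0.5, 0.3, -0.6, 0.05, 0.012, -0.0068, 0.008, 0.5, 0.3, -0.6, 0.05, 0.012, -0.0068, 0.008, 0.5, 0.3, -0.6, 0.05]'

```text
time: 16.65
tool_pos: [0.6021, -0.2228, 0.0524]
ee_rot: [-3.133, 0.785, 1.678]
wrist_force: [0.1, -0.4, -0.9]
width: 0.0598
finger_force: 30.0
```

```bash
python3 mv.py place 2 0.0
```

```text
place 2 t 16.65 j [ -4.  20.  92. -49.  68.   9.] F [ 0.1 -0.4 -0.9] w 0.0598 tcp* [ 0.6046 -0.2231  0.0343]
  shift [0.0124, 0.0025, 0.0131] rot [-0.2, -0.0, 0.3]
```

>>> servo_tool --commands '[0.003, 0.0015, 0.003, 0, 0, 0, 0.05, 0.006, 0.0015, 0.006, 0, 0, 0, 0.05, 0.008, 0.0015, 0.008, 0, 0, 0, 0.05, 0.0095, 0.0015, 0.0095, 0, 0, 0, 0.05, 0.0095, 0.0015, 0.0095, 0, 0, 0, 0.05]'

```text
time: 17.27
tool_pos: [0.6035, -0.2226, 0.039]
ee_rot: [-3.133, 0.785, 1.678]
wrist_force: [-0.5, 0.4, -1.2]
width: 0.0597
finger_force: 30.0
```

```bash
python3 mv.py place 2 0.0
```

```text
place 2 t 17.27 j [ -4.  21.  93. -49.  67.  11.] F [-0.5  0.4 -1.2] w 0.0597 tcp* [ 0.6046 -0.2231  0.0343]
  shift [0.0029, 0.001, 0.0037] rot [-0.2, -0.0, 0.2]
```

>>> servo_tool --commands '[0.001, 0.0005, 0.001, 0, 0, 0, 0.05, 0.002, 0.0005, 0.002, 0, 0, 0, 0.05, 0.0025, 0.0005, 0.0025, 0, 0, 0, 0.05]'

```text
time: 17.65
tool_pos: [0.6041, -0.2226, 0.0356]
ee_rot: [-3.134, 0.785, 1.678]
wrist_force: [0.8, 0.2, -1.2]
width: 0.0594
finger_force: 30.0
```

>>> servo_tool --commands '[0.0007, 0, 0.0007, 0, 0, 0, 0.05, 0.0007, 0, 0.0007, 0, 0, 0, 0.05]'

```text
time: 17.9
tool_pos: [0.6042, -0.2227, 0.035]
ee_rot: [-3.134, 0.785, 1.677]
wrist_force: [0.8, -0.7, -1.1]
width: 0.0601
finger_force: 30.0
```

>>> servo_tool --commands '[0.0007, 0, 0.0007, 0, 0, 0, 0.05, 0.0007, 0, 0.0007, 0, 0, 0, 0.05]'

```text
time: 18.15
tool_pos: [0.6045, -0.2229, 0.0349]
ee_rot: [-3.135, 0.786, 1.676]
wrist_force: [-1.4, 1.4, 3.1]
width: 0.0599
finger_force: 30.0
```

>>> servo_tool --commands '[0.0007, 0, 0.0007, 0, 0, 0, 0.05, 0.0007, 0, 0.0007, 0, 0, 0, 0.05]'

```text
time: 18.4
tool_pos: [0.6048, -0.2231, 0.0349]
ee_rot: [-3.136, 0.787, 1.675]
wrist_force: [-3.7, 1.2, 7.5]
width: 0.0597
finger_force: 30.0
```

>>> servo_tool --commands '[0, 0, 0, 0, 0, 0, 0.06, 0, 0, 0, 0, 0, 0, 0.066, 0, 0, 0, 0, 0, 0, 0.074, 0, 0, 0, 0, 0, 0, 0.074, 0, 0, -0.02, 0, 0, 0, 0.074, 0, 0, -0.05, 0, 0, 0, 0.074, 0, 0, -0.11, 0, 0, 0, 0.094, 0, 0, -0.17, 0, 0, 0, 0.094]'

```text
time: 19.4
tool_pos: [0.5922, -0.1012, 0.1549]
ee_rot: [-3.135, 0.785, 1.677]
wrist_force: [0.7, -0.1, 0.2]
width: 0.0906
finger_force: 0.0
```

```bash
python3 mv.py pick A .16
```

```text
pick A t 19.4 j [  8.  14.  87. -45.  84.   9.] F [ 0.7 -0.1  0.2] w 0.0906 tcp* [0.3948 0.2176 0.1475]
  shift [0.2444, -0.164, -0.2324] rot [-0.2, 53.6, 126.9]
```

```bash
python3 go.py .5 .0 .27 5.8
```

```text
t 19.4 p [ 0.5922 -0.1012  0.1549] j [  8.1  14.3  86.5 -45.2  84.1   9. ] F [ 0.7 -0.1  0.2] w 0.0906
shift [-0.0032, -0.082, -0.1589] rot [-0.26, 44.96, 0.13]
```

>>> servo_tool --commands '[0, 0, -0.05, 0, 5, 0, 0.094, 0, -0.02, -0.09, 0, 15, 0, 0.094, 0, -0.05, -0.13, 0, 25, 0, 0.094, -0.003, -0.08, -0.159, 0, 35, 0, 0.094, -0.003, -0.08, -0.159, 0, 45, 0, 0.094, -0.003, -0.08, -0.159, 0, 45, 0, 0.094]'

```text
time: 20.15
tool_pos: [0.5024, -0.0032, 0.2699]
ee_rot: [-3.139, 0.001, 1.668]
wrist_force: [1.0, 0.5, 0.4]
width: 0.094
finger_force: 0.0
```

```bash
python3 go.py .4 .15 .24 -112.7
```

```text
t 20.15 p [ 0.5024 -0.0032  0.2699] j [-6.800e+00 -1.200e+00  7.890e+01 -1.000e-01  1.024e+02 -1.240e+01] F [1.  0.5 0.4] w 0.094
shift [0.1625, -0.087, 0.0298] rot [-0.01, 0.2, 118.28]
```

>>> servo_tool --commands '[0.03, -0.02, 0.01, 0, 0, 20, 0.094, 0.06, -0.03, 0.01, 0, 0, 30, 0.094, 0.09, -0.05, 0.02, 0, 0, 40, 0.094, 0.12, -0.06, 0.03, 0, 0, 50, 0.094, 0.162, -0.087, 0.03, 0, 0, 60, 0.094, 0.162, -0.087, 0.03, 0, 0, 70, 0.094, 0.162, -0.087, 0.03, 0, 0, 80, 0.094, 0.162, -0.087, 0.03, 0, 0, 95, 0.094, 0.162, -0.087, 0.03, 0, 0, 118, 0.094, 0.162, -0.087, 0.03, 0, 0, 118, 0.094]'

```text
time: 21.4
tool_pos: [0.3985, 0.152, 0.2378]
ee_rot: [3.137, 0.006, -0.197]
wrist_force: [-0.7, 0.6, -0.8]
width: 0.0934
finger_force: 0.0
```

```bash
python3 mv.py pick A .13
```

```text
pick A t 21.4 j [ 13. -11.  91.  -0. 100. 115.] F [-0.7  0.6 -0.8] w 0.0934 tcp* [0.4144 0.2094 0.1263]
  shift [0.005, -0.0599, 0.1113] rot [-4.2, 45.2, 10.9]
```

>>> servo_tool --commands '[0.005, -0.03, 0.03, 0, 10, 3, 0.094, 0.005, -0.06, 0.05, 0, 20, 6, 0.094, 0.005, -0.06, 0.08, -2, 32, 8, 0.094, 0.005, -0.06, 0.111, -4.2, 45.2, 10.9, 0.094, 0.005, -0.06, 0.111, -4.2, 45.2, 10.9, 0.094, 0.005, -0.06, 0.111, -4.2, 45.2, 10.9, 0.094, 0.005, -0.06, 0.111, -4.2, 45.2, 10.9, 0.094]'

```text
time: 22.28
tool_pos: [0.4414, 0.1217, 0.1663]
ee_rot: [-3.119, -0.723, -0.328]
wrist_force: [-0.5, 0.3, 0.5]
width: 0.0938
finger_force: 0.0
```

```bash
python3 mv.py pick A .0
```

```text
pick A t 22.27 j [ 28. -27. 121. -33.  59. 147.] F [-0.5  0.3  0.5] w 0.0938 tcp* [0.4992 0.1739 0.0343]
  shift [-0.0589, -0.0652, 0.1256] rot [-4.0, 3.6, 2.8]
```

J6 reached its limit, so I'll first re-yaw mould A: vertical grasp, then set it down standing where mould B was.

```bash
python3 go.py .4995 .1738 .20 -112.7
```

```text
t 22.27 p [0.4414 0.1217 0.1663] j [ 28.4 -27.2 120.7 -33.1  59.2 147. ] F [-0.5  0.3  0.5] w 0.0938
shift [0.0509, -0.068, 0.0016] rot [-2.67, -41.37, 4.2]
```

>>> servo_tool --commands '[0.02, -0.03, -0.02, -1, -10, 2, 0.094, 0.03, -0.04, -0.02, -1, -20, 3, 0.094, 0.05, -0.068, 0, -2.7, -30, 4, 0.094, 0.05, -0.068, 0, -2.7, -41.4, 4.2, 0.094, 0.05, -0.068, 0, -2.7, -41.4, 4.2, 0.094, 0.05, -0.068, 0, -2.7, -41.4, 4.2, 0.094]'

```text
time: 23.02
tool_pos: [0.4977, 0.1736, 0.1992]
ee_rot: [3.139, 0.001, -0.397]
wrist_force: [0.0, -0.5, -0.1]
width: 0.0938
finger_force: 0.0
```

```bash
python3 go.py .4995 .1738 .12 -112.7
```

```text
t 23.02 p [0.4977 0.1736 0.1992] j [ 1.310e+01  2.400e+00  8.320e+01 -1.000e-01  9.450e+01  1.259e+02] F [ 0.  -0.5 -0.1] w 0.0938
shift [0.0016, -0.0011, 0.0792] rot [0.12, 0.04, -0.07]
```

>>> servo_tool --commands '[0.001, -0.001, 0.05, 0, 0, 0, 0.094, 0.001, -0.001, 0.09, 0, 0, 0, 0.094, 0.001, -0.001, 0.13, 0, 0, 0, 0.094, 0.001, -0.001, 0.152, 0, 0, 0, 0.094, 0.001, -0.001, 0.152, 0, 0, 0, 0.094, 0.001, -0.001, 0.152, 0, 0, 0, 0.066, 0.001, -0.001, 0.152, 0, 0, 0, 0.058, 0.001, -0.001, 0.152, 0, 0, 0, 0.05, 0.001, -0.001, 0.152, 0, 0, 0, 0.05, 0.001, -0.001, 0.152, 0, 0, 0, 0.05]'

```text
time: 24.28
tool_pos: [0.499, 0.1738, 0.0481]
ee_rot: [3.14, 0.001, -0.397]
wrist_force: [-1.0, 0.3, 4.5]
width: 0.0598
finger_force: 29.9
```

>>> servo_tool --commands '[0, 0, -0.02, 0, 0, 0, 0.05, 0, 0, -0.06, 0, 0, 0, 0.05, 0, 0, -0.06, 0, 0, 0, 0.05]'

```text
time: 24.65
tool_pos: [0.501, 0.1744, 0.1102]
ee_rot: [-3.139, -0.004, -0.397]
wrist_force: [0.8, 0.6, -2.2]
width: 0.0599
finger_force: 29.9
```

```bash
python3 go.py .607 .0043 .107 15.2; python3 go.py .607 .0043 .107 -50
```

```text
t 24.65 p [0.501  0.1744 0.1102] j [ 13.1   4.9  90.8  -0.   84.  125.9] F [ 0.8  0.6 -2.2] w 0.0599
shift [0.1636, 0.1158, 0.0036] rot [0.18, -0.27, -127.97]
t 24.65 p [0.501  0.1744 0.1102] j [ 13.1   4.9  90.8  -0.   84.  125.9] F [ 0.8  0.6 -2.2] w 0.0599
shift [0.1636, 0.1158, 0.0036] rot [0.01, -0.28, -62.77]
```

>>> servo_tool --commands '[0.02, 0.015, 0, 0, 0, -10, 0.05, 0.04, 0.03, 0, 0, 0, -20, 0.05, 0.06, 0.045, 0, 0, 0, -30, 0.05, 0.08, 0.06, 0, 0, 0, -40, 0.05, 0.1, 0.075, 0, 0, 0, -50, 0.05, 0.12, 0.09, 0, 0, 0, -60, 0.05, 0.14, 0.1, 0, 0, 0, -70, 0.05, 0.163, 0.116, 0, 0, 0, -80, 0.05, 0.163, 0.116, 0, 0, 0, -90, 0.05, 0.163, 0.116, 0, 0, 0, -100, 0.05]'

```text
time: 25.9
tool_pos: [0.603, 0.0034, 0.1041]
ee_rot: [-3.135, 0.002, 1.353]
wrist_force: [0.8, 0.0, -2.8]
width: 0.0598
finger_force: 29.9
```

>>> servo_tool --commands '[0, 0, 0, 0, 0, -10, 0.05, 0, 0, 0, 0, 0, -20, 0.05, 0, 0, 0, 0, 0, -28, 0.05, 0, 0, 0, 0, 0, -28, 0.05, 0, 0, 0, 0, 0, -28, 0.05]'

```text
time: 26.52
tool_pos: [0.6035, 0.0039, 0.1059]
ee_rot: [-3.137, -0.0, 1.835]
wrist_force: [1.0, 0.8, -2.6]
width: 0.0596
finger_force: 29.9
```

```bash
python3 go.py .607 .0043 .0475 15.2
```

```text
t 26.52 p [0.6035 0.0039 0.1059] j [ -5.   14.5  80.2  -0.1  85.5 -20.1] F [ 1.   0.8 -2.6] w 0.0596
shift [-0.0006, 0.0038, 0.0584] rot [-0.25, -0.02, -0.08]
```

>>> servo_tool --commands '[0, 0.003, 0.02, 0, 0, 0, 0.05, 0, 0.003, 0.04, 0, 0, 0, 0.05, 0, 0.003, 0.05, 0, 0, 0, 0.05, 0, 0.003, 0.055, 0, 0, 0, 0.05, 0, 0.003, 0.056, 0, 0, 0, 0.05, 0, 0.003, 0.057, 0, 0, 0, 0.05]'

```text
time: 27.28
tool_pos: [0.6075, 0.0046, 0.0512]
ee_rot: [-3.141, 0.001, 1.837]
wrist_force: [-1.3, 0.4, -1.5]
width: 0.06
finger_force: 29.9
```

>>> servo_tool --commands '[0, 0, 0.001, 0, 0, 0, 0.05, 0, 0, 0.002, 0, 0, 0, 0.05, 0, 0, 0.002, 0, 0, 0, 0.05]'

```text
time: 27.65
tool_pos: [0.6069, 0.0046, 0.0484]
ee_rot: [-3.14, 0.0, 1.837]
wrist_force: [0.3, -0.5, -1.9]
width: 0.06
finger_force: 29.9
```

>>> servo_tool --commands '[0, 0, 0.001, 0, 0, 0, 0.05, 0, 0, 0.001, 0, 0, 0, 0.05]'

```text
time: 27.9
tool_pos: [0.607, 0.0046, 0.0482]
ee_rot: [-3.14, 0.001, 1.837]
wrist_force: [-2.0, 0.0, 2.2]
width: 0.0598
finger_force: 29.9
```

>>> servo_tool --commands '[0, 0, 0.001, 0, 0, 0, 0.05, 0, 0, 0.001, 0, 0, 0, 0.05]'

```text
time: 28.15
tool_pos: [0.607, 0.0045, 0.0482]
ee_rot: [-3.14, 0.001, 1.837]
wrist_force: [-3.9, -1.0, 7.0]
width: 0.0598
finger_force: 29.9
```

>>> servo_tool --commands '[0, 0, 0, 0, 0, 0, 0.065, 0, 0, 0, 0, 0, 0, 0.08, 0, 0, 0, 0, 0, 0, 0.094, 0, 0, 0, 0, 0, 0, 0.094, 0, 0, -0.03, 0, 0, 0, 0.094, 0, 0, -0.08, 0, 0, 0, 0.094, 0, 0, -0.13, 0, 0, 0, 0.094, 0, 0, -0.13, 0, 0, 0, 0.094]'

```text
time: 29.15
tool_pos: [0.6101, 0.0045, 0.1827]
ee_rot: [3.133, 0.004, 1.837]
wrist_force: [0.6, -0.1, -0.6]
width: 0.0941
finger_force: 0.0
```

```bash
sed -i 's/"A":([^)]*)/"A":(.607,.0045,-74.8)/' mv.py; python3 mv.py pick A .13
```

```text
pick A t 29.15 j [ -5.  13.  74.  -0.  93. -20.] F [ 0.6 -0.1 -0.6] w 0.0941 tcp* [ 0.6312 -0.0845  0.1263]
  shift [-0.0912, -0.0035, 0.0568] rot [0.5, 45.2, 0.2]
```

>>> servo_tool --commands '[-0.04, -0.003, 0, 0, 10, 0, 0.094, -0.09, -0.003, 0, 0, 20, 0, 0.094, -0.091, -0.003, 0.02, 0, 30, 0, 0.094, -0.091, -0.003, 0.04, 0, 40, 0, 0.094, -0.091, -0.003, 0.057, 0, 45, 0, 0.094, -0.091, -0.003, 0.057, 0, 45, 0, 0.094]'

```text
time: 29.9
tool_pos: [0.6262, -0.0846, 0.1136]
ee_rot: [-3.126, -0.791, 1.823]
wrist_force: [-0.6, 0.3, -0.6]
width: 0.0939
finger_force: 0.0
```

```bash
python3 mv.py pick A 0
```

```text
pick A t 29.9 j [-29.  38.  59.  34. 115. -38.] F [-0.6  0.3 -0.6] w 0.0939 tcp* [0.6071 0.0042 0.0343]
  shift [0.0074, 0.0055, 0.1202] rot [-0.3, -0.3, -0.5]
```

>>> servo_tool --commands '[0.004, 0.003, 0.05, 0, 0, 0, 0.094, 0.004, 0.003, 0.05, 0, 0, 0, 0.094, 0.004, 0.003, 0.05, 0, 0, 0, 0.094]'

```text
time: 30.28
tool_pos: [0.6215, -0.0459, 0.0888]
ee_rot: [3.141, -0.782, 1.838]
wrist_force: [0.6, 0.4, 0.4]
width: 0.0937
finger_force: 0.0
```

```bash
python3 mv.py pick A 0
```

```text
pick A t 30.27 j [-26.  36.  64.  34. 110. -39.] F [0.6 0.4 0.4] w 0.0937 tcp* [0.6071 0.0042 0.0343]
  shift [-0.0015, -0.0007, 0.0753] rot [-0.1, 0.2, 0.1]
```

>>> servo_tool --commands '[-0.001, -0.001, 0.03, 0, 0, 0, 0.094, -0.001, -0.001, 0.055, 0, 0, 0, 0.094, -0.001, -0.001, 0.075, 0, 0, 0, 0.094, -0.001, -0.001, 0.075, 0, 0, 0, 0.094, -0.001, -0.001, 0.075, 0, 0, 0, 0.094]'

```text
time: 30.9
tool_pos: [0.6069, 0.0031, 0.0342]
ee_rot: [-3.141, -0.784, 1.836]
wrist_force: [1.0, -0.5, 0.2]
width: 0.0942
finger_force: 0.0
```

```bash
python3 mv.py pick A 0
```

```text
pick A t 30.9 j [-23.  35.  72.  34. 102. -40.] F [ 1.  -0.5  0.2] w 0.0942 tcp* [0.6071 0.0042 0.0343]
  shift [0.0008, 0.0004, 0.0006] rot [-0.0, 0.1, -0.0]
```

>>> servo_tool --commands '[0, 0, 0, 0, 0, 0, 0.07, 0, 0, 0, 0, 0, 0, 0.062, 0, 0, 0, 0, 0, 0, 0.058, 0, 0, 0, 0, 0, 0, 0.05, 0, 0, 0, 0, 0, 0, 0.05, 0, 0, 0, 0, 0, 0, 0.05]'

```text
time: 31.65
tool_pos: [0.6063, 0.0037, 0.0332]
ee_rot: [-3.139, -0.785, 1.835]
wrist_force: [0.6, -0.2, 0.2]
width: 0.0597
finger_force: 30.0
```

>>> servo_tool --commands '[0.01, 0, -0.01, 0, 0, 0, 0.05, 0.03, 0, -0.03, 0, 0, 0, 0.05, 0.065, 0, -0.065, 0, 0, 0, 0.05, 0.1, 0, -0.1, 0, 0, 0, 0.05, 0.12, 0, -0.12, 0, 0, 0, 0.05, 0.12, 0, -0.12, 0, 0, 0, 0.05]'

```text
time: 32.4
tool_pos: [0.6072, 0.0037, 0.2061]
ee_rot: [3.137, -0.781, 1.84]
wrist_force: [-0.4, -0.3, -1.3]
width: 0.0596
finger_force: 30.0
```

```bash
python3 mv.py place 0 0.14
```

```text
place 0 t 32.4 j [-23.  27.  63.  38. 116. -30.] F [-0.4 -0.3 -1.3] w 0.0596 tcp* [ 0.4156 -0.2423  0.1743]
  shift [-0.1546, -0.2497, -0.1095] rot [0.2, -89.5, 10.5]
```

>>> servo_tool --commands '[0, -0.01, 0, 0, -10, 1, 0.05, 0, -0.03, 0, 0, -20, 2, 0.05, 0, -0.06, 0, 0, -30, 3, 0.05, 0, -0.09, 0, 0, -40, 4.5, 0.05, -0.02, -0.12, -0.02, 0, -50, 6, 0.05, -0.05, -0.15, -0.05, 0, -60, 7, 0.05, -0.08, -0.18, -0.08, 0, -70, 8, 0.05, -0.11, -0.21, -0.1, 0, -80, 9, 0.05, -0.145, -0.25, -0.12, 0, -89.5, 10.5, 0.05, -0.145, -0.25, -0.12, 0, -89.5, 10.5, 0.05]'

```text
time: 33.65
tool_pos: [0.4063, -0.2412, 0.1752]
ee_rot: [-3.112, 0.774, 1.69]
wrist_force: [1.0, 0.9, -2.7]
width: 0.0597
finger_force: 30.0
```

>>> servo_tool --commands '[0, 0, 0, 0, 0, 0, 0.05, 0, 0, 0, 0, 0, 0, 0.05]'

```text
time: 33.9
tool_pos: [0.4161, -0.2425, 0.1876]
ee_rot: [3.14, 0.782, 1.671]
wrist_force: [0.5, -0.3, -2.1]
width: 0.0594
finger_force: 30.0
```

```bash
python3 mv.py place 0 0.02
```

```text
place 0 t 33.9 j [ -9. -12. 110. -45.  74.  -5.] F [ 0.5 -0.3 -2.1] w 0.0594 tcp* [ 0.4156 -0.2423  0.0543]
  shift [0.094, -0.0007, 0.0944] rot [0.0, -0.2, -0.0]
```

>>> servo_tool --commands '[0.03, 0, 0.03, 0, 0, 0, 0.05, 0.06, 0, 0.06, 0, 0, 0, 0.05, 0.09, 0, 0.09, 0, 0, 0, 0.05, 0.094, 0, 0.094, 0, 0, 0, 0.05, 0.094, 0, 0.094, 0, 0, 0, 0.05, 0.094, 0, 0.094, 0, 0, 0, 0.05]'

```text
time: 34.65
tool_pos: [0.4162, -0.2424, 0.0556]
ee_rot: [3.138, 0.783, 1.67]
wrist_force: [-0.2, 0.4, -1.6]
width: 0.0596
finger_force: 30.0
```

```bash
python3 mv.py place 0 0.00
```

```text
place 0 t 34.65 j [ -9.  -3. 118. -50.  62.   9.] F [-0.2  0.4 -1.6] w 0.0596 tcp* [ 0.4156 -0.2423  0.0343]
  shift [0.0151, -0.0006, 0.0149] rot [0.1, -0.1, -0.1]
```

>>> servo_tool --commands '[0.004, 0, 0.004, 0, 0, 0, 0.05, 0.008, 0, 0.008, 0, 0, 0, 0.05, 0.011, 0, 0.011, 0, 0, 0, 0.05, 0.012, 0, 0.012, 0, 0, 0, 0.05, 0.013, 0, 0.013, 0, 0, 0, 0.05]'

```text
time: 35.28
tool_pos: [0.4142, -0.2425, 0.0357]
ee_rot: [-3.138, 0.784, 1.673]
wrist_force: [-3.1, 3.4, 7.4]
width: 0.0598
finger_force: 30.0
```

>>> servo_tool --commands '[0.0007, 0, 0.0007, 0, 0, 0, 0.05, 0.0014, 0, 0.0014, 0, 0, 0, 0.05, 0.0014, 0, 0.0014, 0, 0, 0, 0.05]'

```text
time: 35.65
tool_pos: [0.4149, -0.2431, 0.0356]
ee_rot: [-3.141, 0.786, 1.671]
wrist_force: [-5.8, 3.4, 10.5]
width: 0.0597
finger_force: 30.0
```

>>> servo_tool --commands '[0.0007, 0, 0.0007, 0, 0, 0, 0.05, 0.0007, 0, 0.0007, 0, 0, 0, 0.05]'

```text
time: 35.9
tool_pos: [0.4152, -0.2434, 0.0355]
ee_rot: [3.142, 0.787, 1.67]
wrist_force: [-5.1, 3.6, 12.9]
width: 0.0597
finger_force: 30.0
```

>>> servo_tool --commands '[-0.001, 0, -0.001, 0, 0, 0, 0.05, -0.001, 0, -0.001, 0, 0, 0, 0.06, -0.001, 0, -0.001, 0, 0, 0, 0.066, -0.001, 0, -0.001, 0, 0, 0, 0.074, -0.001, 0, -0.001, 0, 0, 0, 0.074, 0, 0, -0.02, 0, 0, 0, 0.074, 0, 0, -0.05, 0, 0, 0, 0.074, 0, 0, -0.11, 0, 0, 0, 0.094, 0, 0, -0.17, 0, 0, 0, 0.094, 0, 0, -0.17, 0, 0, 0, 0.094]'

```text
time: 37.15
tool_pos: [0.4049, -0.1205, 0.1556]
ee_rot: [3.134, 0.781, 1.671]
wrist_force: [0.9, 0.6, -0.6]
width: 0.0936
finger_force: 0.0
```

```bash
python3 go.py .4 0.05 .27 97
python3 - <<'E'
from h import *
o=[]
for n,b in(("top",(365,160,435,265)),("scene",(220,140,300,250))):
    s=snapshot(n)["img"][b[1]:b[3],b[0]:b[2]]; o.append(np.clip(1.4*cv2.resize(s,(390,560),interpolation=cv2.INTER_CUBIC),0,255).astype(np.uint8))
cv2.imwrite("pics/g3.png",np.hstack(o))
E
```

```text
t 37.15 p [ 0.4049 -0.1205  0.1556] j [  9.  -10.  111.4 -45.   83.7  10.4] F [ 0.9  0.6 -0.6] w 0.0936
shift [0.0403, 0.0137, -0.2009] rot [-35.13, 35.01, -85.99]
```

View pics/g3.png

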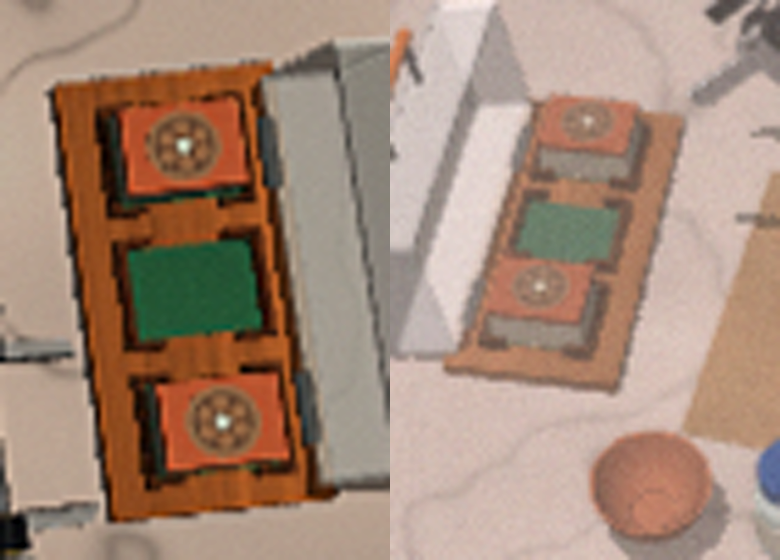

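Both moulds lie in pockets 2 and 0 (top crop (185,145) and (222,420)), rosettes up. Next I go back to the hood handle.

>>> servo_tool --commands '[0, 0, -0.06, 0, 5, 0, 0.094, 0, 0, -0.12, 0, 15, 0, 0.094, 0, 0, -0.15, 0, 25, 0, 0.094, 0, 0, -0.15, 0, 35, 0, 0.094, 0, 0, -0.15, 0, 45, 0, 0.07, 0, 0, -0.15, 0, 45, 0, 0.045]'

```text
time: 38.0
tool_pos: [0.3913, -0.0215, 0.2567]
ee_rot: [-3.135, -0.004, 1.661]
wrist_force: [1.4, 0.5, 0.0]
width: 0.0773
finger_force: 0.0
```

```bash
python3 go.py .526 -0.3656 .28 97
```

```text
t 38.0 p [ 0.3913 -0.0215  0.2567] j [-1.15e+01 -1.54e+01  9.28e+01  1.00e-01  1.03e+02 -1.67e+01] F [1.4 0.5 0. ] w 0.0773
shift [-0.3547, 0.1028, -0.0253] rot [-0.1, -0.46, -91.81]
```

>>> servo_tool --commands '[-0.03, 0, -0.024, 0, 0, -10, 0.045, -0.07, 0, -0.024, 0, 0, -20, 0.045, -0.11, 0.02, -0.024, 0, 0, -30, 0.045, -0.15, 0.04, -0.024, 0, 0, -40, 0.045, -0.19, 0.06, -0.024, 0, 0, -50, 0.045, -0.23, 0.08, -0.024, 0, 0, -60, 0.045, -0.27, 0.09, -0.024, 0, 0, -70, 0.045, -0.31, 0.1, -0.024, 0, 0, -80, 0.045, -0.354, 0.103, -0.024, 0, 0, -91.8, 0.045, -0.354, 0.103, -0.024, 0, 0, -91.8, 0.045]'

```text
time: 39.25
tool_pos: [0.53, -0.3607, 0.2764]
ee_rot: [3.135, -0.008, -3.011]
wrist_force: [-0.4, 0.2, 0.1]
width: 0.045
finger_force: 0.0
```

>>> servo_tool --commands '[0, 0, 0, 0, 0, 0, 0.045, 0, 0, 0, 0, 0, 0, 0.045]'

```text
time: 39.5
tool_pos: [0.5302, -0.3579, 0.2811]
ee_rot: [3.138, -0.003, -3.008]
wrist_force: [-0.0, -0.5, -0.7]
width: 0.0451
finger_force: 0.0
```

```bash
python3 go.py .526 -0.3656 .168 97
python3 - <<'E'
from h import *
S={n:snapshot(n) for n in["scene","top"]};T,C=S["top"],S["scene"]
print(proj(T,[[.526,-.366,.176]]),proj(C,[[.526,-.366,.176]]))
mt=comp(T["img"],(425,170,470,235),lambda h,s,v:(h<14)&(s>170)&(v>110)); y,x=np.nonzero(mt); print(mt.sum(),x.min()/4,x.max()/4,y.min()/4,y.max()/4,cen(mt))
E
```

```text
t 39.5 p [ 0.5302 -0.3579  0.2811] j [ -39.1   16.9   57.4    0.   106.  -136.7] F [-0.  -0.5 -0.7] w 0.0451
shift [0.0049, -0.0075, 0.1131] rot [0.23, -0.16, 0.63]
[[447.72975446 203.96720226]] [[218.80911289 155.39880631]]
243 449.25 452.5 214.0 220.5 [450.39248971 217.09619342]
```

>>> servo_tool --commands '[0.005, -0.009, 0.05, 0, 0, 0.6, 0.045, 0.005, -0.009, 0.09, 0, 0, 0.6, 0.045, 0.005, -0.009, 0.113, 0, 0, 0.6, 0.045, 0.005, -0.009, 0.113, 0, 0, 0.6, 0.045, 0.005, -0.009, 0.113, 0, 0, 0.6, 0.03, 0.005, -0.009, 0.113, 0, 0, 0.6, 0.018, 0.005, -0.009, 0.113, 0, 0, 0.6, 0.01, 0.005, -0.009, 0.113, 0, 0, 0.6, 0, 0.005, -0.009, 0.113, 0, 0, 0.6, 0]'

```text
time: 40.72
tool_pos: [0.526, -0.3656, 0.1694]
ee_rot: [3.132, -0.002, -3.018]
wrist_force: [-1.8, 8.3, 4.9]
width: 0.0111
finger_force: 30.0
```

>>> servo_tool --commands '[0, 0.0058, -0.0025, 0, 0, 0, 0, 0, 0.0115, -0.0048, 0, 0, 0, 0, -0.0005, 0.0233, -0.0088, 0, 0, 0, 0, -0.0005, 0.0354, -0.0119, 0, 0, 0, 0, -0.001, 0.0477, -0.0142, 0, 0, 0, 0, -0.001, 0.0601, -0.0156, 0, 0, 0, 0, -0.0015, 0.0725, -0.0162, 0, 0, 0, 0, -0.002, 0.085, -0.0159, 0, 0, 0, 0, -0.002, 0.0974, -0.0147, 0, 0, 0, 0, -0.0025, 0.1098, -0.0127, 0, 0, 0, 0]'

```text
time: 41.98
tool_pos: [0.5152, -0.2582, 0.1816]
ee_rot: [3.137, -0.002, -3.019]
wrist_force: [3.8, -0.8, 5.9]
width: 0.011
finger_force: 30.0
```

>>> servo_tool --commands '[0, 0.0121, 0.0029, 0, 0, 0, 0, 0, 0.024, 0.0067, 0, 0, 0, 0, -0.0005, 0.0356, 0.0112, 0, 0, 0, 0, -0.0005, 0.0469, 0.0166, 0, 0, 0, 0, -0.001, 0.0578, 0.0227, 0, 0, 0, 0, -0.001, 0.0682, 0.0296, 0, 0, 0, 0, -0.0015, 0.0781, 0.0372, 0, 0, 0, 0, -0.0015, 0.0875, 0.0454, 0, 0, 0, 0, -0.002, 0.0962, 0.0543, 0, 0, 0, 0, -0.002, 0.1043, 0.0638, 0, 0, 0, 0]'

```text
time: 43.22
tool_pos: [0.5044, -0.1541, 0.1164]
ee_rot: [3.136, -0.002, -3.02]
wrist_force: [6.9, -0.2, 1.3]
width: 0.0114
finger_force: 30.1
```

>>> servo_tool --commands '[-0.001, 0.0038, 0.005, 0, 0, 0, 0, -0.002, 0.0075, 0.01, 0, 0, 0, 0, -0.002, 0.0109, 0.015, 0, 0, 0, 0, -0.002, 0.0142, 0.0205, 0, 0, 0, 0, -0.002, 0.0202, 0.0315, 0, 0, 0, 0, -0.002, 0.0229, 0.037, 0, 0, 0, 0, -0.002, 0.0254, 0.0429, 0, 0, 0, 0, -0.002, 0.0276, 0.0487, 0, 0, 0, 0, -0.002, 0.0297, 0.0545, 0, 0, 0, 0, -0.002, 0.0307, 0.0575, 0, 0, 0, 0]'

```text
time: 44.48
tool_pos: [0.5013, -0.123, 0.0592]
ee_rot: [3.134, -0.005, -3.02]
wrist_force: [-0.9, 5.7, 2.0]
width: 0.0113
finger_force: 30.0
```

>>> servo_tool --commands '[0, 0.0005, 0.0015, 0, 0, 0, 0, 0, 0.001, 0.003, 0, 0, 0, 0, 0, 0.0015, 0.0045, 0, 0, 0, 0, 0, 0.0015, 0.006, 0, 0, 0, 0, 0, 0.0015, 0.006, 0, 0, 0, 0]'

```text
time: 45.1
tool_pos: [0.5011, -0.1211, 0.0533]
ee_rot: [3.133, -0.004, -3.02]
wrist_force: [-0.2, 8.0, 1.8]
width: 0.0111
finger_force: 30.0
```

>>> servo_tool --commands '[0, 0.0005, 0.001, 0, 0, 0, 0, 0, 0.0005, 0.002, 0, 0, 0, 0, 0, 0.0005, 0.002, 0, 0, 0, 0]'

```text
time: 45.48
tool_pos: [0.501, -0.1205, 0.0513]
ee_rot: [3.133, -0.004, -3.02]
wrist_force: [-0.4, 7.4, 1.0]
width: 0.0113
finger_force: 30.0
```

>>> servo_tool --commands '[0, 0, 0.001, 0, 0, 0, 0, 0, 0, 0.002, 0, 0, 0, 0, 0, 0, 0.002, 0, 0, 0, 0]'

```text
time: 45.85
tool_pos: [0.5009, -0.1199, 0.0492]
ee_rot: [3.132, -0.005, -3.02]
wrist_force: [-0.1, 9.1, 1.8]
width: 0.0111
finger_force: 30.0
```

>>> servo_tool --commands '[0, 0, 0.001, 0, 0, 0, 0, 0, 0, 0.002, 0, 0, 0, 0, 0, 0, 0.002, 0, 0, 0, 0]'

```text
time: 46.22
tool_pos: [0.5009, -0.1194, 0.0472]
ee_rot: [3.131, -0.004, -3.019]
wrist_force: [-1.3, 10.1, 1.9]
width: 0.0112
finger_force: 30.0
```

>>> servo_tool --commands '[0, 0, 0.001, 0, 0, 0, 0, 0, 0, 0.0015, 0, 0, 0, 0, 0, 0, 0.0015, 0, 0, 0, 0]'

```text
time: 46.6
tool_pos: [0.5008, -0.119, 0.0457]
ee_rot: [3.13, -0.005, -3.019]
wrist_force: [-0.4, 10.7, 1.9]
width: 0.0112
finger_force: 30.0
```

```bash
python3 - <<'E'
from h import *
o=[]
for n,b in(("top",(355,165,435,265)),("scene",(225,145,300,235))):
    s=snapshot(n); s=s["img"][b[1]:b[3],b[0]:b[2]]; o.append(np.clip(1.4*cv2.resize(s,(400,500),interpolation=cv2.INTER_CUBIC),0,255).astype(np.uint8))
cv2.imwrite("pics/g4.png",np.hstack(o))
E
```

```text
(no output)
```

View pics/g4.png

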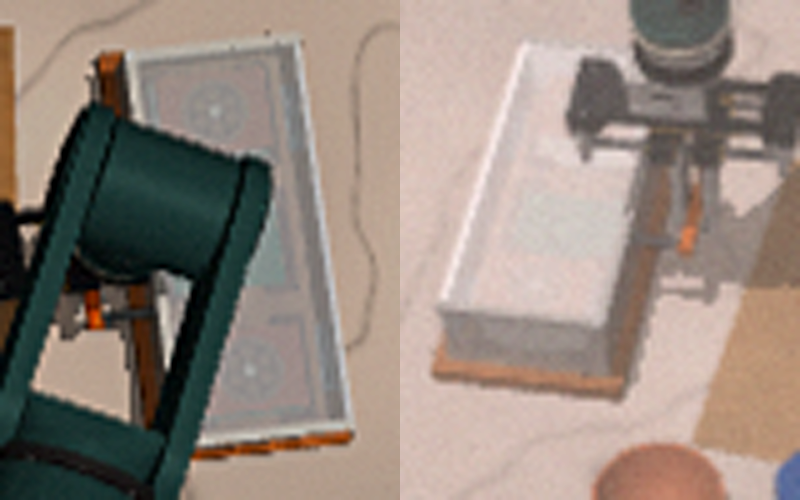

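It looks closed at picture resolution (bar end at scene px (279,190), as at the start), but I feel no seat yet. I press on gently.

>>> servo_tool --commands '[0, 0.001, 0.001, 0, 0, 0, 0, 0, 0.001, 0.002, 0, 0, 0, 0, 0, 0.001, 0.003, 0, 0, 0, 0, 0, 0.001, 0.003, 0, 0, 0, 0]'

```text
time: 47.2
tool_pos: [0.5009, -0.1187, 0.0445]
ee_rot: [3.132, -0.004, -3.019]
wrist_force: [-4.5, 11.0, 8.9]
width: 0.0114
finger_force: 30.0
```

```bash
python3 go.py .5 -0.12 .05 97; cat > hd.py <<'E'
from h import *
S={n:snapshot(n) for n in["scene","top"]};C=S["scene"]
m=comp(C["img"],(276,168,288,194),lambda h,s,v:(h<14)&(s>125)&(v>110)); y,x=np.nonzero(m); print(m.sum(),y.max()/4,x[y>y.max()-12].mean()/4)
a=cv2.imread("pics/scene0.png")
m=comp(a,(276,168,288,194),lambda h,s,v:(h<14)&(s>125)&(v>110)); y,x=np.nonzero(m); print(m.sum(),y.max()/4,x[y>y.max()-12].mean()/4)
print(proj(C,[[.5,-.12,z] for z in(.05,.06)]))
# shift of hood patch vs original (left lower corner of hood), sub-pixel
p=lambda i:cv2.cvtColor(i,cv2.COLOR_BGR2GRAY)[190:218,226:272].astype(np.float32)
print(cv2.phaseCorrelate(p(a),p(C["img"])))
E
python3 hd.py
```

```text
t 47.2 p [ 0.5009 -0.1187  0.0445] j [ -19.9    6.6   96.9    0.4   77.  -117. ] F [-4.5 11.   8.9] w 0.0114
shift [0.0011, -0.0011, -0.0055] rot [0.57, -0.23, -0.0]
167 190.25 278.7795698924731
530 190.0 278.8433734939759
[[279.95318207 182.53960445]
 [279.83968587 180.93658232]]
((0.06192142338859696, -0.011081196403234017), 0.9685584002070957)
```

Seated: Fz rises to 9 N and the image registers with the original closed state. I release and retreat.

>>> servo_tool --commands '[0, 0, -0.001, 0, 0, 0, 0.01, 0, 0, -0.001, 0, 0, 0, 0.02, 0, 0, -0.001, 0, 0, 0, 0.045, 0, 0, -0.001, 0, 0, 0, 0.045, 0, 0, -0.03, 0, 0, 0, 0.045, 0, 0, -0.09, 0, 0, 0, 0.045, 0, 0, -0.15, 0, 0, 0, 0.045, 0.05, 0, -0.19, 0, 0, 0, 0.045, 0.11, 0, -0.2, 0, 0, 0, 0.045, 0.17, 0, -0.2, 0, 0, 0, 0.045]'

```text
time: 48.55
tool_pos: [0.3326, -0.1438, 0.2459]
ee_rot: [3.141, -0.0, -3.02]
wrist_force: [0.0, -1.1, -0.5]
width: 0.045
finger_force: 0.0
```

```bash
python3 hd.py; cat > kn.py <<'E'
from h import *
S={n:snapshot(n) for n in["scene","top"]};T,C=S["top"],S["scene"]
o=[]
for n,b in(("top",(215,165,335,285)),("scene",(310,165,420,245))):
    s=S[n]["img"][b[1]:b[3],b[0]:b[2]]; o.append(np.clip(1.4*cv2.resize(s,(400,(b[3]-b[1])*400//(b[2]-b[0])),interpolation=cv2.INTER_CUBIC),0,255).astype(np.uint8))
o=[cv2.copyMakeBorder(i,0,400-len(i),0,0,0) for i in o]; cv2.imwrite("pics/k1.png",np.hstack(o))
for r in spotter.trace("knife_a",T):
    ys,xs=np.nonzero(r["region"]); hh=np.median(cv2.cvtColor(T["img"],cv2.COLOR_BGR2HSV)[ys,xs],0)
    print(round(r["conf"],2),np.round(r["box"]),hh,atz(T,(xs.mean(),ys.mean()),.008).round(3))
for r in spotter.trace("tray",T)+spotter.trace("tray",C): print("tray",round(r["conf"],2),np.round(r["box"]))
E
python3 kn.py
```

```text
532 190.25 278.75
530 190.0 278.8433734939759
[[279.95318207 182.53960445]
 [279.83968587 180.93658232]]
((-0.006374859966214785, 0.048592239399718906), 0.972531006568008)
0.76 [274. 175.  43.  16.] [ 16. 159. 114.] [0.626 0.162 0.008]
0.63 [181. 252.  47.  11.] [173. 139. 134.] [0.357 0.494 0.008]
0.6 [289. 251.  38.  11.] [ 87. 241.  90.] [0.354 0.11  0.008]
0.49 [225. 184.  38.  11.] [ 16.  149.  117.5] [0.612 0.346 0.008]
tray 0.61 [234. 219.  36.  57.]
```

View pics/k1.png

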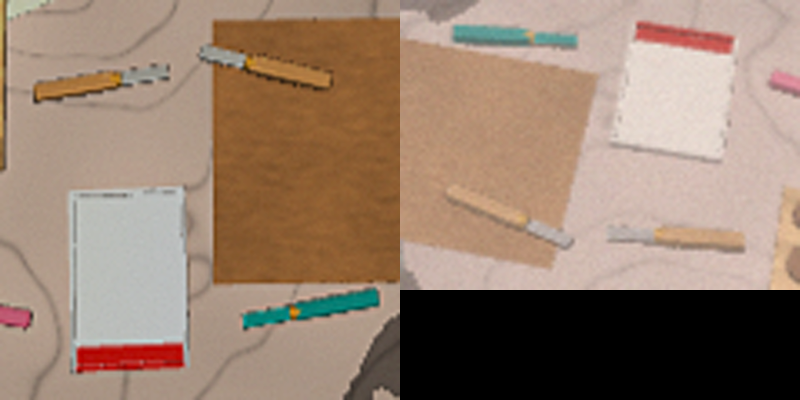

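The hood is closed and matches the start. The knives are at k1 px (77,87) and (288,72), the tray is at (128,280) with its red end toward the robot. Now the knife fits.

```bash
cat > kf.py <<'E'
from h import *
S={n:snapshot(n) for n in["scene","top"]};T,C=S["top"],S["scene"]
pts=np.vstack([box3((-.0295,0,.008),(.095,.02,.016)),box3((.0465,0,.0015),(.057,.016,.003))])
hp=box3((-.0295,0,.008),(.095,.02,.016))
for r in spotter.trace("knife_a",T):
    m=r["region"].astype(np.uint8); ys,xs=np.nonzero(m); H=cv2.cvtColor(T["img"],cv2.COLOR_BGR2HSV)
    if not 10<np.median(H[ys,xs,0])<25: continue
    M=(cv2.resize(m*255,None,fx=4,fy=4,interpolation=cv2.INTER_LINEAR)>127).astype(np.uint8)
    l,t,w,h=[int(round(v)) for v in r["box"]]; b=(l-2,t-2,l+w+3,t+h+3)
    wood=comp(T["img"],b,lambda h,s,v:(h>10)&(h<24)&(s>120)&(v>125))
    c=cen(wood); y,x=np.nonzero(wood); (cx,cy),(w_,h_),an=cv2.minAreaRect(np.stack([x,y],1).astype(np.float32))
    p=atz(T,c,.012); ctr=atz(T,(xs.mean(),ys.mean()),.008)
    vx=cv2.fitLine(np.stack([x,y],1).astype(np.float32),cv2.DIST_HUBER,0,.01,.01).ravel(); d=atz(T,(c[0]+vx[0]*9,c[1]+vx[1]*9),.012)-p
    if d@(ctr-p)<0: d=-d
    yaw=np.arctan2(d[1],d[0]); print("conf",round(r["conf"],2),"wood",wood.sum()/16,(round(w_/4,1),round(h_/4,1)),"handle",p.round(4),"yaw",np.degrees(yaw).round(1))
    o=p[:2]+.03*np.array([np.cos(yaw),np.sin(yaw)])
    for nm,pp,mm in(("full",pts,M),("hand",hp,wood)):
        q,cst=fit([(T,mm)],pp,(o[0],o[1],0,yaw)); hd=q[:2]-.0295*np.array([np.cos(q[2]),np.sin(q[2])]); print("  ",nm,"handle",hd.round(4),"yaw",np.degrees(q[2]).round(1),round(cst,3))
    bc=proj(C,[[*p[:2],.012]])[0]; b=[int(v) for v in(bc[0]-18,bc[1]-12,bc[0]+18,bc[1]+12)]
    wc=comp(C["img"],b,lambda h,s,v:(h>10)&(h<22)&(s>75)&(v>140)); print("   scene",wc.sum()/16,"handle",atz(C,cen(wc),.012).round(4),"tri",tri(T,c,C,cen(wc))[0].round(4))
mt=comp(T["img"],(228,212,276,282),lambda h,s,v:((s<60)&(v>125))|(((h<6)|(h>174))&(s>150)&(v>100)))
tp=box3((0,0,.0045),(.2,.13,.009)); q,cs=fit([(T,mt)],tp,(.39,.318,0,0)); print("tray",mt.sum()/16,q[:2].round(4),np.degrees(q[2]).round(2),round(cs,3))
E
python3 kf.py; python3 go.py .612 .37 .25 97
```

```text
conf 0.69 wood 32.5625 (3.6, 25.0) handle [0.6046 0.3683 0.012 ] yaw -79.8
   full handle [0.6066 0.3771] yaw -80.4 0.135
   hand handle [0.6032 0.3753] yaw -76.2 0.791
   scene 70.875 handle [0.6038 0.377  0.012 ] tri [0.6042 0.3728 0.0111]
conf 0.64 wood 46.0 (25.1, 3.7) handle [0.6174 0.1358 0.012 ] yaw 76.4
   full handle [0.6182 0.1337] yaw 76.3 0.127
   hand handle [0.6206 0.1377] yaw 75.7 0.698
   scene 64.75 handle [0.6178 0.1396 0.012 ] tri [0.6172 0.1376 0.0109]
tray 2003.5625 [0.4212 0.3212] 2.0 0.186
t 49.05 p [ 0.3345 -0.1429  0.2438] j [-3.220e+01 -1.930e+01  9.710e+01  1.000e-01  1.025e+02 -1.292e+02] F [ 0.2 -0.1 -0.1] w 0.0446
shift [-0.3382, 0.475, -0.005] rot [0.29, -0.2, 0.04]
```

```bash
python3 go.py .605 .375 .14 10
```

```text
t 49.05 p [ 0.3345 -0.1429  0.2438] j [-3.220e+01 -1.930e+01  9.710e+01  1.000e-01  1.025e+02 -1.292e+02] F [ 0.2 -0.1 -0.1] w 0.0446
shift [-0.3323, 0.4803, 0.1051] rot [0.08, -0.38, 87.04]
```

>>> servo_tool --commands '[-0.332, 0.48, 0, 0, 0, 87, 0.05, -0.332, 0.48, 0, 0, 0, 87, 0.05, -0.332, 0.48, 0, 0, 0, 87, 0.05, -0.332, 0.48, 0, 0, 0, 87, 0.05, -0.332, 0.48, 0, 0, 0, 87, 0.05, -0.332, 0.48, 0, 0, 0, 87, 0.05, -0.332, 0.48, 0, 0, 0, 87, 0.05, -0.332, 0.48, 0, 0, 0, 87, 0.05, -0.332, 0.48, 0.06, 0, 0, 87, 0.05, -0.332, 0.48, 0.105, 0, 0, 87, 0.05]'

```text
time: 50.3
tool_pos: [0.5862, 0.3378, 0.1807]
ee_rot: [3.14, -0.005, 1.745]
wrist_force: [1.0, -0.3, 0.6]
width: 0.05
finger_force: 0.0
```

>>> servo_tool --commands '[0, 0, 0, 0, 0, 0, 0.05, 0, 0, 0, 0, 0, 0, 0.05]'

```text
time: 50.55
tool_pos: [0.5844, 0.3342, 0.1801]
ee_rot: [-3.138, -0.003, 1.746]
wrist_force: [0.3, -0.9, -0.0]
width: 0.0501
finger_force: 0.0
```

```bash
python3 go.py .605 .375 .017 10; python3 kf.py 2>&1 | grep -v hand
```

```text
t 50.55 p [0.5844 0.3342 0.1801] j [24.8 21.4 62.9  0.2 95.8 14.8] F [ 0.3 -0.9 -0. ] w 0.0501
shift [0.036, 0.028, 0.1631] rot [-0.19, -0.19, 0.02]
Traceback (most recent call last):
  File "kf.py", line 10, in <module>
    wood=comp(T["img"],b,lambda h,s,v:(h>10)&(h<24)&(s>120)&(v>125))
  File "h.py", line 24, in comp
    n,lab,st,_=cv2.connectedComponentsWithStats(z); i=1+np.argmax(st[1:,4]); return (lab==i).astype(np.uint8)
                                                        ~~~~~~~~~^^^^^^^^^^
ValueError: attempt to get argmax of an empty sequence
```

>>> servo_tool --commands '[0.036, 0.028, 0.03, 0, 0, 0, 0.05, 0.036, 0.028, 0.08, 0, 0, 0, 0.05, 0.036, 0.028, 0.125, 0, 0, 0, 0.05, 0.036, 0.028, 0.15, 0, 0, 0, 0.05, 0.036, 0.028, 0.162, 0, 0, 0, 0.05, 0.036, 0.028, 0.162, 0, 0, 0, 0.05]'

```text
time: 51.45
tool_pos: [0.6057, 0.3746, 0.0198]
ee_rot: [-3.141, -0.005, 1.744]
wrist_force: [0.2, 0.1, -0.0]
width: 0.0501
finger_force: 0.0
```

```bash
python3 go.py .605 .375 .017 10
```

```text
t 51.45 p [0.6057 0.3746 0.0198] j [27.1 31.1 67.9  0.3 81.  17.1] F [ 0.2  0.1 -0. ] w 0.0501
shift [0.0005, -0.0006, 0.0028] rot [-0.05, -0.26, -0.07]
```

>>> servo_tool --commands '[0, 0, 0.002, 0, 0, 0, 0.04, 0, 0, 0.002, 0, 0, 0, 0.03, 0, 0, 0.002, 0, 0, 0, 0.02, 0, 0, 0.002, 0, 0, 0, 0.01, 0, 0, 0.002, 0, 0, 0, 0.01, 0, 0, 0.002, 0, 0, 0, 0.01]'

```text
time: 52.2
tool_pos: [0.6056, 0.3753, 0.0174]
ee_rot: [-3.14, -0.005, 1.745]
wrist_force: [-0.7, 0.1, 3.3]
width: 0.0199
finger_force: 30.0
```

>>> servo_tool --commands '[0, 0, -0.02, 0, 0, 0, 0.01, 0, 0, -0.06, 0, 0, 0, 0.01, 0, 0, -0.08, 0, 0, 0, 0.01, 0, 0, -0.08, 0, 0, 0, 0.01]'

```text
time: 52.7
tool_pos: [0.6068, 0.3755, 0.0998]
ee_rot: [3.139, -0.006, 1.745]
wrist_force: [-0.1, 1.0, -0.9]
width: 0.0197
finger_force: 29.9
```

```bash
python3 go.py .3583 .3422 .10 91.5
```

```text
t 52.7 p [0.6068 0.3755 0.0998] j [27.1 28.1 62.9  0.3 88.8 17.1] F [-0.1  1.  -0.9] w 0.0197
shift [0.0103, -0.2505, -0.0009] rot [0.38, -0.16, -81.53]
```

>>> servo_tool --commands '[0.01, -0.03, 0, 0, 0, -10, 0.01, 0.01, -0.06, 0, 0, 0, -20, 0.01, 0.01, -0.09, 0, 0, 0, -30, 0.01, 0.01, -0.12, 0, 0, 0, -40, 0.01, 0.01, -0.15, 0, 0, 0, -50, 0.01, 0.01, -0.18, 0, 0, 0, -60, 0.01, 0.01, -0.21, 0, 0, 0, -70, 0.01, 0.01, -0.25, 0, 0, 0, -81.5, 0.01, 0.01, -0.25, 0, 0, 0, -81.5, 0.01, 0.01, -0.25, 0, 0, 0, -81.5, 0.01]'

```text
time: 53.95
tool_pos: [0.3575, 0.3412, 0.0964]
ee_rot: [3.138, -0.003, -3.117]
wrist_force: [-0.3, 0.3, -0.3]
width: 0.0196
finger_force: 29.9
```

```bash
python3 go.py .3583 .3422 .022 91.5
python3 - <<'E'
from h import *
o=[]
for n,b in(("top",(215,195,295,285)),("scene",(350,160,420,220))):
    s=snapshot(n)["img"][b[1]:b[3],b[0]:b[2]]; o.append(np.clip(1.4*cv2.resize(s,(400,(b[3]-b[1])*400//(b[2]-b[0])),interpolation=cv2.INTER_CUBIC),0,255).astype(np.uint8))
m=max(map(len,o)); o=[cv2.copyMakeBorder(i,0,m-len(i),0,0,0) for i in o]; cv2.imwrite("pics/k2.png",np.hstack(o))
E
```

```text
t 53.95 p [0.3575 0.3412 0.0964] j [ 36.9   1.1  96.4   0.3  82.5 -54.5] F [-0.3  0.3 -0.3] w 0.0196
shift [-0.001, 0.0008, 0.0744] rot [0.18, -0.18, -0.09]
```

View pics/k2.png

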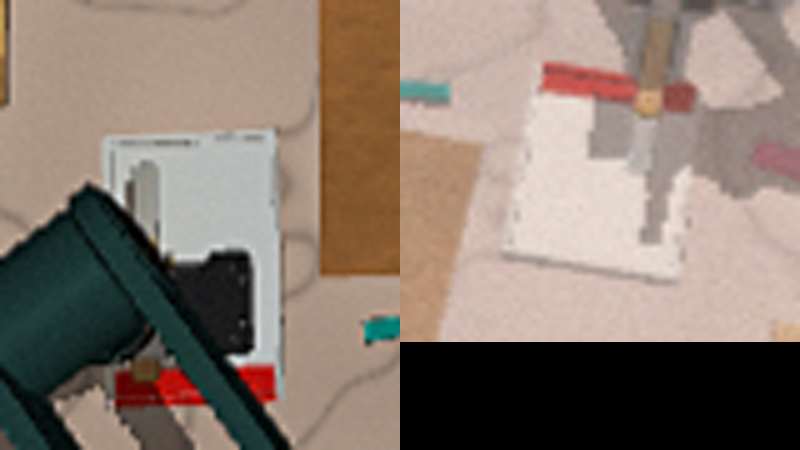

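The knife is over the tray, centred along its length (top crop: knife rows 160–380, tray 135–405). I lower it.

>>> servo_tool --commands '[0, 0, 0.025, 0, 0, 0, 0.01, 0, 0, 0.05, 0, 0, 0, 0.01, 0, 0, 0.065, 0, 0, 0, 0.01, 0, 0, 0.07, 0, 0, 0, 0.01, 0, 0, 0.072, 0, 0, 0, 0.01, 0, 0, 0.073, 0, 0, 0, 0.01]'

```text
time: 54.8
tool_pos: [0.3579, 0.342, 0.025]
ee_rot: [3.137, -0.001, -3.116]
wrist_force: [-1.0, -0.4, 0.4]
width: 0.0192
finger_force: 29.9
```

>>> servo_tool --commands '[0, 0, 0.001, 0, 0, 0, 0.01, 0, 0, 0.0015, 0, 0, 0, 0.01, 0, 0, 0.0015, 0, 0, 0, 0.01]'

```text
time: 55.18
tool_pos: [0.3573, 0.3417, 0.0229]
ee_rot: [3.138, -0.003, -3.116]
wrist_force: [0.0, 0.4, 0.2]
width: 0.0195
finger_force: 29.9
```

>>> servo_tool --commands '[0, 0, 0.001, 0, 0, 0, 0.01, 0, 0, 0.002, 0, 0, 0, 0.01, 0, 0, 0.002, 0, 0, 0, 0.01]'

```text
time: 55.55
tool_pos: [0.3574, 0.3417, 0.0214]
ee_rot: [3.138, -0.003, -3.116]
wrist_force: [-1.3, -1.0, 4.7]
width: 0.0196
finger_force: 30.0
```

Contact. Release, rise, and go to the second knife.

>>> servo_tool --commands '[0, 0, 0, 0, 0, 0, 0.025, 0, 0, 0, 0, 0, 0, 0.032, 0, 0, 0, 0, 0, 0, 0.032, 0, 0, -0.02, 0, 0, 0, 0.032, 0, 0, -0.06, 0, 0, 0, 0.04, 0, 0, -0.12, 0, 0, 0, 0.05, 0, 0, -0.15, 0, 0, 0, 0.05, 0, 0, -0.15, 0, 0, 0, 0.05]'

```text
time: 56.55
tool_pos: [0.3592, 0.3422, 0.1738]
ee_rot: [3.134, 0.003, -3.116]
wrist_force: [-0.3, 0.1, -0.8]
width: 0.0502
finger_force: 0.0
```

```bash
python3 go.py .618 .136 .17 -13.7
```

```text
t 56.55 p [0.3592 0.3422 0.1738] j [ 36.9  -1.5  90.1   0.3  91.1 -54.6] F [-0.3  0.1 -0.8] w 0.0502
shift [-0.2534, -0.2128, 0.0028] rot [0.46, -0.3, 105.18]
```

>>> servo_tool --commands '[-0.06, -0.05, 0, 0, 0, 10, 0.05, -0.12, -0.1, 0, 0, 0, 20, 0.05, -0.18, -0.15, 0, 0, 0, 30, 0.05, -0.253, -0.213, 0, 0, 0, 40, 0.05, -0.253, -0.213, 0, 0, 0, 50, 0.05, -0.253, -0.213, 0, 0, 0, 60, 0.05, -0.253, -0.213, 0, 0, 0, 70, 0.05, -0.253, -0.213, 0, 0, 0, 80, 0.05, -0.253, -0.213, 0, 0, 0, 90, 0.05, -0.253, -0.213, 0, 0, 0, 105, 0.05]'

```text
time: 57.8
tool_pos: [0.6149, 0.1344, 0.1658]
ee_rot: [-3.133, -0.002, 1.403]
wrist_force: [0.7, -0.4, 0.7]
width: 0.05
finger_force: 0.0
```

>>> servo_tool --commands '[0, 0, 0, 0, 0, 6, 0.05, 0, 0, 0, 0, 0, 6, 0.05]'

```text
time: 58.05
tool_pos: [0.6151, 0.1345, 0.1663]
ee_rot: [-3.134, -0.001, 1.306]
wrist_force: [-0.5, 0.4, -0.7]
width: 0.0499
finger_force: 0.0
```

```bash
python3 go.py .618 .136 .017 -13.7; python3 - <<'E'
from h import *
C=snapshot("scene"); bc=proj(C,[[.618,.136,.012]])[0]
a=cv2.imread("pics/scene0.png")
for im in(a,C["img"]):
    wc=comp(im,[int(v) for v in(bc[0]-18,bc[1]-12,bc[0]+18,bc[1]+12)],lambda h,s,v:(h>10)&(h<22)&(s>75)&(v>140)); print(wc.sum()/16,cen(wc),atz(C,cen(wc),.012).round(4))
E
```

```text
t 58.05 p [0.6151 0.1345 0.1663] j [ 7.  16.2 71.2  0.2 93.  22.3] F [-0.5  0.4 -0.7] w 0.0499
shift [0.002, 0.0036, 0.1493] rot [-0.45, -0.08, -1.5]
62.5625 [333.623002   220.97664835] [0.618  0.1403 0.012 ]
37.5625 [329.23065724 219.10794509] [0.6129 0.1208 0.012 ]
```

```bash
python3 - <<'E'
from h import *
o=[]
for im in(snapshot("scene")["img"],cv2.imread("pics/scene0.png")):
    o.append(np.clip(1.4*cv2.resize(im[190:240,305:375],(390,280),interpolation=cv2.INTER_CUBIC),0,255).astype(np.uint8))
cv2.imwrite("pics/k3.png",np.hstack(o))
E
```

```text
(no output)
```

View pics/k3.png

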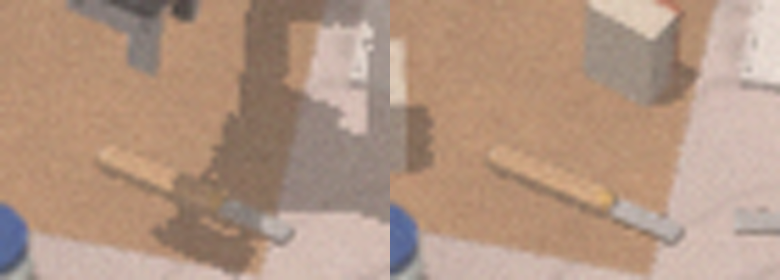

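The knife is unmoved (handle start at (105,155), tip at (285,233) in both); only the arm's shadow covers part of it. I descend.

>>> servo_tool --commands '[0.002, 0.003, 0.04, 0, 0, -1.5, 0.05, 0.002, 0.003, 0.09, 0, 0, -1.5, 0.05, 0.002, 0.003, 0.13, 0, 0, -1.5, 0.05, 0.002, 0.003, 0.145, 0, 0, -1.5, 0.05, 0.002, 0.003, 0.148, 0, 0, -1.5, 0.05, 0.002, 0.003, 0.148, 0, 0, -1.5, 0.05]'

```text
time: 58.9
tool_pos: [0.6204, 0.1365, 0.023]
ee_rot: [-3.141, -0.004, 1.331]
wrist_force: [0.6, -0.1, -0.1]
width: 0.0501
finger_force: 0.0
```

```bash
python3 go.py .618 .136 .017 -13.7
```

```text
t 58.9 p [0.6204 0.1365 0.023 ] j [ 7.2 21.8 80.8  0.2 77.4 20.9] F [ 0.6 -0.1 -0.1] w 0.0501
shift [-0.0011, -0.0022, 0.006] rot [-0.04, -0.24, -0.05]
```

>>> servo_tool --commands '[-0.001, -0.002, 0.003, 0, 0, 0, 0.05, -0.001, -0.002, 0.0055, 0, 0, 0, 0.04, -0.001, -0.002, 0.0055, 0, 0, 0, 0.03, -0.001, -0.002, 0.0055, 0, 0, 0, 0.02, -0.001, -0.002, 0.0055, 0, 0, 0, 0.01, -0.001, -0.002, 0.0055, 0, 0, 0, 0.01, -0.001, -0.002, 0.0055, 0, 0, 0, 0.01]'

```text
time: 59.78
tool_pos: [0.617, 0.1359, 0.0158]
ee_rot: [-3.138, -0.003, 1.331]
wrist_force: [-0.2, 0.0, 1.0]
width: 0.0199
finger_force: 30.0
```

>>> servo_tool --commands '[0, 0, -0.02, 0, 0, 0, 0.01, 0, 0, -0.06, 0, 0, 0, 0.01, 0, 0, -0.08, 0, 0, 0, 0.01, 0, 0, -0.08, 0, 0, 0, 0.01]'

```text
time: 60.28
tool_pos: [0.6188, 0.1358, 0.0988]
ee_rot: [3.14, -0.005, 1.331]
wrist_force: [-0.3, -1.0, -1.6]
width: 0.0199
finger_force: 30.0
```

```bash
python3 go.py .3597 .2922 .10 -88.5
```

```text
t 60.27 p [0.6188 0.1358 0.0988] j [ 7.1 18.1 76.5  0.2 85.2 20.9] F [-0.3 -1.  -1.6] w 0.0199
shift [0.0903, -0.2889, -0.0012] rot [-0.11, -0.31, 74.73]
```

>>> servo_tool --commands '[0.01, -0.04, 0, 0, 0, 10, 0.01, 0.02, -0.08, 0, 0, 0, 20, 0.01, 0.03, -0.12, 0, 0, 0, 30, 0.01, 0.045, -0.16, 0, 0, 0, 40, 0.01, 0.06, -0.2, 0, 0, 0, 50, 0.01, 0.075, -0.24, 0, 0, 0, 60, 0.01, 0.09, -0.288, 0, 0, 0, 70, 0.01, 0.09, -0.288, 0, 0, 0, 74.7, 0.01, 0.09, -0.288, 0, 0, 0, 74.7, 0.01, 0.09, -0.288, 0, 0, 0, 74.7, 0.01]'

```text
time: 61.52
tool_pos: [0.3587, 0.291, 0.0962]
ee_rot: [-3.139, 0.004, 0.027]
wrist_force: [-0.4, 0.3, -0.7]
width: 0.0199
finger_force: 30.0
```

```bash
python3 go.py .3597 .2922 .022 -88.5
```

```text
t 61.52 p [0.3587 0.291  0.0962] j [ 31.8  -3.  100.5   0.3  82.6 120.2] F [-0.4  0.3 -0.7] w 0.0199
shift [0.0013, -0.0009, 0.0742] rot [-0.17, 0.23, 0.06]
```

>>> servo_tool --commands '[0, 0, 0.025, 0, 0, 0, 0.01, 0, 0, 0.05, 0, 0, 0, 0.01, 0, 0, 0.065, 0, 0, 0, 0.01, 0, 0, 0.07, 0, 0, 0, 0.01, 0, 0, 0.073, 0, 0, 0, 0.01, 0, 0, 0.075, 0, 0, 0, 0.01, 0, 0, 0.075, 0, 0, 0, 0.01]'

```text
time: 62.4
tool_pos: [0.359, 0.292, 0.0225]
ee_rot: [-3.137, 0.002, 0.027]
wrist_force: [-0.7, 0.1, 0.6]
width: 0.0194
finger_force: 30.0
```

>>> servo_tool --commands '[0, 0, 0.001, 0, 0, 0, 0.01, 0, 0, 0.0015, 0, 0, 0, 0.01, 0, 0, 0.0015, 0, 0, 0, 0.01]'

```text
time: 62.78
tool_pos: [0.3586, 0.2918, 0.0206]
ee_rot: [-3.138, 0.003, 0.027]
wrist_force: [-0.1, -0.7, -1.4]
width: 0.0196
finger_force: 30.0
```

>>> servo_tool --commands '[0, 0, 0.001, 0, 0, 0, 0.01, 0, 0, 0.0015, 0, 0, 0, 0.01, 0, 0, 0.0015, 0, 0, 0, 0.01]'

```text
time: 63.15
tool_pos: [0.3587, 0.2919, 0.0198]
ee_rot: [-3.138, 0.002, 0.027]
wrist_force: [-2.7, -0.7, 6.2]
width: 0.0193
finger_force: 30.0
```

>>> servo_tool --commands '[0, 0, 0, 0, 0, 0, 0.025, 0, 0, 0, 0, 0, 0, 0.03, 0, 0, 0, 0, 0, 0, 0.03, 0, 0, -0.02, 0, 0, 0, 0.03, 0, 0, -0.06, 0, 0, 0, 0.04, 0, 0, -0.12, 0, 0, 0, 0.05, 0, 0, -0.18, 0, 0, 0, 0.05, -0.05, 0, -0.2, 0, 0, 0, 0.05, -0.1, 0.05, -0.2, 0, 0, 0, 0.05, -0.1, 0.1, -0.2, 0, 0, 0, 0.05]'

```text
time: 64.4
tool_pos: [0.2602, 0.1882, 0.2193]
ee_rot: [-3.137, 0.001, 0.033]
wrist_force: [1.4, -0.3, -0.1]
width: 0.05
finger_force: 0.0
```

>>> servo_tool --commands '[0, 0.06, 0, 0, 0, 0, 0.05, 0, 0.12, 0, 0, 0, 0, 0.05, 0, 0.18, 0, 0, 0, 0, 0.05, 0, 0.2, 0, 0, 0, 0, 0.05, 0, 0.2, 0, 0, 0, 0, 0.05]'

```text
time: 65.03
tool_pos: [0.2671, -0.0126, 0.218]
ee_rot: [-3.138, 0.003, 0.022]
wrist_force: [0.0, 0.3, -0.3]
width: 0.0499
finger_force: 0.0
```

```bash
python3 hd.py; python3 - <<'E'
from h import *
o=[]
for n,b in(("top",(215,150,435,290)),("scene",(225,140,430,265))):
    s=snapshot(n)["img"][b[1]:b[3],b[0]:b[2]]; o.append(np.clip(1.4*cv2.resize(s,(460,290),interpolation=cv2.INTER_CUBIC),0,255).astype(np.uint8))
    if n=="top": t=snapshot(n)["img"][210:285,225:280]
z=np.clip(1.4*cv2.resize(t,(330,580),interpolation=cv2.INTER_CUBIC),0,255).astype(np.uint8)
cv2.imwrite("pics/f.png",np.hstack([np.vstack(o),z]))
E
```

```text
540 190.25 278.7848101265823
530 190.0 278.8433734939759
[[279.95318207 182.53960445]
 [279.83968587 180.93658232]]
((0.09533551823468045, 0.035742326441278394), 0.9773882432116403)
```

View pics/f.png

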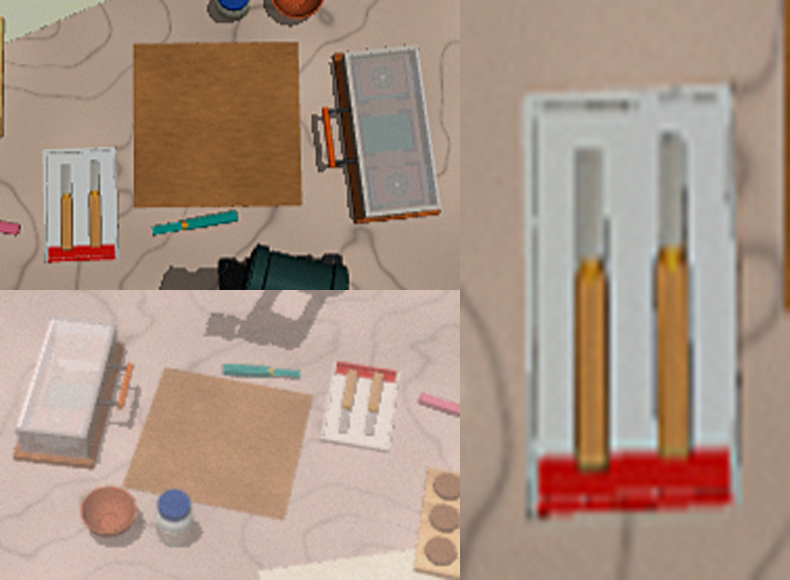

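Both knives lie flat in the tray with their handles at the red end (zoom px (592,365) and (675,350)). The hood is closed over two rosette-up moulds (top px (382,77) and (396,183)). I hand the job in.

```bash
python3 -c "
from bench import close_job; print(close_job())"
```

```text
the job is handed in; nothing more can be done
None
```

The job is handed in at about 65 s of the 200 s allowed: both moulds that were there lie rosette-up in pockets 0 and 2 under the closed hood, and both knives lie in the white tray with their handles at the red end. No score came back.

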